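# Cure the painted miniatures

### The arm

A 7-joint arm with a two-finger parallel gripper is mounted at the origin on the work surface. World frame = base frame: x ahead of the robot, y to its left, z up, the work surface at z = 0. Lengths are in m, angles in rad, forces in N, time in s.
With the tool pointing down it reaches from about 0.425 to 0.925 m from the base axis. Payload 6.8 kg.
Tool frame: the origin (TCP) lies on the front face of the gripper's body, between the roots of the fingers; the fingertips stand 73 mm ahead of it and the grasp point (between the pads) lies 54 mm ahead of it; z points along the fingers, y is the line along which they close (so a half turn about z gives the same grasp; the last joint's range is limited). The gripper opens to 85 mm and grips with 20 to 120 N. Pads are 22 mm wide; open, the fingers measure 114 mm over their backs; the gripper's body (76 mm by 85 mm) begins 54 mm behind the grasp point. The pads swing forward as they close: fully open they stand 13 mm farther back than shut.
Start: joints at [-1.443, 0.477, 0.022, 1.555, -0.011, 1.109, -0.083], TCP at [0.158, 0.656, 0.304] pointing down, gripper open.
Joint ranges: [-2.96, 2.96], [-0.34, 2.1], [-1.41, 1.46], [0.24, 2.44], [-1.37, 4.51], [0.17, 1.92], [-2.96, 2.96]. Speed limits (rad/s): [2.39, 2.39, 3.14, 3.14, 3.14, 3.14, 3.14].

### API

Orientations are given as a 3x3 rotation matrix whose columns are the frame's x, y, z axes.
In Python, from bench import ctrl, optics, models gives the robot as it stands.
- The arm moves only by the shell command python3 -m creep 'ROWS' [FORCE]. ROWS is text: rows parted by semicolons, each of 5 numbers parted by spaces: the gripper command: -1 is fully open, 1 is shut, values between are in proportion, then the shift along the tool's x, y, z in mm, then the turn about the tool's z in rad. A call has 1 to 5 rows; each row shifts and turns the commanded pose from where the row before left it, along the tool's axes as they then stand; what a row does not reach is not made up. A row lasts 1/10 s, in which the tool goes at most 50 mm and 8.59 degrees, less where a joint would pass 70% of its speed; a pose out of reach is approached as far as the arm can. A call is refused whole if a number of a shift passes 50 or a number of a turn 0.15, either way. A call with a gripper value outside its range is refused whole. The fingers move at their own pace and stop on an object; FORCE is the grip in N (left out, the last holds). Time passes only in rows, so rows that do not move let the fingers close. It gives the time, the measured TCP pose, the force and the opening at its end, in the units of the state.
- ctrl.read_state(): the state, without advancing time (a new reading comes with each control period).
- optics.grab_frame(name): name is "scene" or "top" or "wrist"; returns the picture (400x640x3 uint8, blue, green, red); there is no depth.
- optics.camera_info(name): a dict with "vfov" (degrees; the focal length in pixels is half the picture's height over the tangent of half this angle, whatever the lens; pixels are square), "cx", "cy" (the principal point, pixels), "dist" ([k1, k2, p1, p2, k3] as OpenCV has them; the pictures are not rectified), "world_to_cam" (4x4, takes a point from world to camera coordinates). Camera axes: x right, y down, z forward; pixel columns grow to the right and rows downward; lengths in m; the calibration is good to about 2 mm. A picture is of the moment at which its call begins: read the wrist's pose just before it. camera_info takes no time and is no camera call; for the wrist camera it gives the pose at the moment of the call.
- ctrl.sign_off(): hands the job in, once; it reports no verdict.
Trained networks look in the newest picture that a camera, given by its name, has taken for a name from the list of things; names that differ only in an ending like _2 or _b are one class to them, and where a whole thing is asked for, a point or a joint stands for the part that bears it (a point fixed in the world has none). Each returns a list of dicts, best first, with "confidence" (0 to 1); they miss things now and then, are a little off and sometimes report something else, mostly with a low value. They report only what shows in the picture. A call takes as long as a camera call. They do not tell look-alikes from the thing itself.
- models.spot_in(name, camera): "extent" ([left, top, width, height] in pixels, round what is visible of it).
- models.spot_point(name, camera): "pixel" ([row, column] in pixels: a listed point, or the origin of a listed thing).
The state is a dict: "time_s": time; "joint_positions": joint angles; "joint_vel": joint speeds; "effort": joint torques, N m; "ee_pos": TCP position; "tool_rot": TCP orientation; "force": force on the tool from outside, world axes, zero at the start; "wrist_torque": the same for the moment, N m; "opening": finger opening in m.
Only numpy, scipy, OpenCV 4.12 (cv2) and the standard library are available. Lean on these libraries where they do the work, as an engineer would, in place of code of your own. Each camera call takes 0.05 s, during which the arm holds its last target. There are 200 camera calls.

### The job

Load the painted miniatures on the mat into the curing deck, one after another in the order of the pockets' dots (lowest number first), each standing upright and fully down in the pocket of its own colour; pockets of missing colours stay empty. Then turn the dial to the violet mark, pull the red switch out until it clicks, leave it out for at least ten seconds, push it fully home again and turn the dial back to off (the white line). Put back any miniature that gets knocked out, leave the tub, tape and paint bottle alone, and finish with every miniature standing in its pocket.

Things in the scene. Friction and masses are not known exactly. Their poses are not given: they have to be found in the camera images.
- deck: Grey curing deck, fixed, 100 (x) x 400 (y) x 20 mm high, origin under the centre of its plate. Five square pockets 62 x 62 mm in a row along its y axis at 78 mm pitch, 14 mm deep (floor 6 mm above the table, rim 20 mm above it). A white lamp bar 28 mm thick and 55 mm high stands along its +x edge, its near face 52 mm from the pockets' centre line (a 2 mm violet strip on it).
- pocket1 (a point): Centre of the floor of pocket 1; this pocket has a red floor and 1 black dot on the rim on the robot's side. Leftmost pocket, seen from the robot.
- pocket2 (a point): Centre of the floor of pocket 2; this pocket has a yellow floor and 2 black dots on the rim on the robot's side. 
- pocket3 (a point): Centre of the floor of pocket 3; this pocket has a blue floor and 3 black dots on the rim on the robot's side. 
- pocket4 (a point): Centre of the floor of pocket 4; this pocket has a green floor and 4 black dots on the rim on the robot's side. 
- pocket5 (a point): Centre of the floor of pocket 5; this pocket has a white floor and 5 black dots on the rim on the robot's side. Rightmost pocket, seen from the robot.
- mini_red: Loose miniature on a red painting handle, about 170 g, 88 mm tall: red round foot 56 mm in diameter and 12 mm high, then a red round grip 30 mm in diameter from 12 to 58 mm above the underside, then a grey turret 20 mm in diameter with a brown cone. Origin at the centre of its underside, z up along the handle. May be absent. Starts standing on the green cutting mat (3 mm thick).
- mini_yellow: Loose miniature on a yellow painting handle, about 170 g, 88 mm tall: yellow round foot 56 mm in diameter and 12 mm high, then a yellow round grip 30 mm in diameter from 12 to 58 mm above the underside, then a grey turret 20 mm in diameter with a brown cone. Origin at the centre of its underside, z up along the handle. May be absent. Starts standing on the green cutting mat (3 mm thick).
- mini_blue: Loose miniature on a blue painting handle, about 170 g, 88 mm tall: blue round foot 56 mm in diameter and 12 mm high, then a blue round grip 30 mm in diameter from 12 to 58 mm above the underside, then a grey turret 20 mm in diameter with a brown cone. Origin at the centre of its underside, z up along the handle. May be absent. Starts standing on the green cutting mat (3 mm thick).
- mini_green: Loose miniature on a green painting handle, about 170 g, 88 mm tall: green round foot 56 mm in diameter and 12 mm high, then a green round grip 30 mm in diameter from 12 to 58 mm above the underside, then a grey turret 20 mm in diameter with a brown cone. Origin at the centre of its underside, z up along the handle. May be absent. Starts standing on the green cutting mat (3 mm thick).
- mini_white: Loose miniature on a white painting handle, about 170 g, 88 mm tall: white round foot 56 mm in diameter and 12 mm high, then a white round grip 30 mm in diameter from 12 to 58 mm above the underside, then a grey turret 20 mm in diameter with a brown cone. Origin at the centre of its underside, z up along the handle. May be absent. Starts standing on the green cutting mat (3 mm thick).
- box: Control box, fixed, white with a dark grey top, 130 (x) x 190 (y) x 55 mm high, origin under its centre. On its top: the dial (at x -8, y +45 mm in the box's frame) and the red pull switch (at x -5, y -55 mm).
- dial (a joint): Angle of the selector dial, rad, growing clockwise seen from above. Detents, which it springs into, at 0 (off, a white line on the box), 0.65, 1.3 and 1.95, each of the last three with a coloured mark; end stops just beyond 0 and 1.95. About 0.08 N m carries it over from one detent to the next.
- dial_grip (a point): On the dial's vertical axis, 26 mm above the box top (81 mm above the table), where to pinch the dial's black bar: 52 mm long, 14 mm thick, 2 to 34 mm above the box top. The bar runs along the pointer's direction (x axis of this frame).
- pointer (a point): Point on the line of the dial's white pointer, 46 mm out from the dial's axis, where the marks lie; turns with the dial.
- mark_violet: Violet disc 16 mm across, 1.5 mm thick, flat on the box top at one of the three detents other than off, 46 mm from the dial's axis. Which detent varies.
- mark_orange: Orange disc, like the violet one, at another detent.
- mark_grey: Light grey disc, like the violet one, at another detent.
- puller (a joint): Travel of the red pull switch, m, straight up out of the box: 0 fully in, 0.022 pulled out; it clicks into either end and is pushed towards the nearer one (middle about 0.011). About 8 to 10 N carries it over.
- pull_cap (a point): Centre of the switch's red round cap, 34 mm in diameter and 20 mm high; 30 mm above the box top (85 mm above the table) when in. Below the cap is a 12 mm stem, 20 mm long when in. Moves with the cap.
- mat: Green cutting mat, fixed, 140 x 430 x 3 mm, origin under its centre.
- tub: Bystander: clear open plastic tub 100 x 140 x 55 mm, origin under its centre.
- tape: Bystander: roll of tan masking tape lying flat, 96 mm across, 25 mm high, origin under its centre.
- paint: Bystander: red paint bottle with a black cap, 38 mm across, 85 mm tall, standing, origin under its centre.
Things that resemble listed ones, but are neither listed nor needed, are in the scene too. Several things look just like the mini_white: the one meant starts farthest to the robot's left. There is more than one size of the mini_blue; the one meant has the size given above.

How it is judged:
On the way, in this order (a step that is already met when the one before it is completed fails the run):
1. the red miniature stands seated in pocket 1 and is let go (horizontal distance between mini_red and pocket1 below 0.009 m and z of mini_red in the frame of pocket1 below 0.004 m and angle between mini_red's own z axis and vertical below 0.1 rad and contact force between mini_red and the fingers below 0.05 N), for 0.2 s.
2. the yellow miniature stands seated in pocket 2 and is let go (horizontal distance between mini_yellow and pocket2 below 0.009 m and z of mini_yellow in the frame of pocket2 below 0.004 m and angle between mini_yellow's own z axis and vertical below 0.1 rad and contact force between mini_yellow and the fingers below 0.05 N), for 0.2 s.
3. the blue miniature stands seated in pocket 3 and is let go (horizontal distance between mini_blue and pocket3 below 0.009 m and z of mini_blue in the frame of pocket3 below 0.004 m and angle between mini_blue's own z axis and vertical below 0.1 rad and contact force between mini_blue and the fingers below 0.05 N), for 0.2 s.
4. the green miniature stands seated in pocket 4 and is let go (horizontal distance between mini_green and pocket4 below 0.009 m and z of mini_green in the frame of pocket4 below 0.004 m and angle between mini_green's own z axis and vertical below 0.1 rad and contact force between mini_green and the fingers below 0.05 N), for 0.2 s.
5. the white miniature stands seated in pocket 5 and is let go (horizontal distance between mini_white and pocket5 below 0.009 m and z of mini_white in the frame of pocket5 below 0.004 m and angle between mini_white's own z axis and vertical below 0.1 rad and contact force between mini_white and the fingers below 0.05 N), for 0.2 s.
6. the dial points at the violet mark (horizontal distance between pointer and mark_violet below 0.007 m and value of joint puller below 0.003 m), for 0.2 s.
7. the red switch is pulled out to its click and stays out 8 s with the dial on violet (horizontal distance between pointer and mark_violet below 0.007 m and value of joint puller above 0.018 m), for 8 s.
8. the switch is pushed fully home (value of joint puller below 0.003 m), for 0.2 s.
9. the dial is back at off (value of joint dial below 0.1 rad), for 0.2 s.
At the end, for the whole second after the job is handed in: Every miniature present stands in the pocket of its colour (within 9 mm of its centre, underside within 4 mm of its floor, tilt under 0.1 rad) and at rest; switch home (under 3 mm), dial at off (under 0.1 rad) (horizontal distance between mini_red and pocket1 below 0.009 m and z of mini_red in the frame of pocket1 below 0.004 m and angle between each of mini_red, mini_yellow, mini_blue, mini_green, mini_white's own z axis and vertical below 0.1 rad and linear speed of each of mini_red, mini_yellow, mini_blue, mini_green, mini_white below 0.02 m/s and horizontal distance between mini_yellow and pocket2 below 0.009 m and z of mini_yellow in the frame of pocket2 below 0.004 m and horizontal distance between mini_blue and pocket3 below 0.009 m and z of mini_blue in the frame of pocket3 below 0.004 m and horizontal distance between mini_green and pocket4 below 0.009 m and z of mini_green in the frame of pocket4 below 0.004 m and horizontal distance between mini_white and pocket5 below 0.009 m and z of mini_white in the frame of pocket5 below 0.004 m and value of joint puller below 0.003 m and value of joint dial below 0.1 rad); the robot touches nothing.
It fails at once if the tub is moved more than 30 mm or tipped (distance of tub from where it was at the start of the episode above 0.03 m or angle between tub's own z axis and vertical above 0.35 rad).
It fails at once if the tape is moved more than 30 mm or tipped (distance of tape from where it was at the start of the episode above 0.03 m or angle between tape's own z axis and vertical above 0.35 rad).
It fails at once if the paint is moved more than 30 mm or tipped (distance of paint from where it was at the start of the episode above 0.03 m or angle between paint's own z axis and vertical above 0.35 rad).
Of mini_red, mini_yellow, mini_blue, mini_green, mini_white only 3 to 5 are there at a start; the rules pass over those that are not, and their reading is None.
At some moment in a run one of mini_red, mini_yellow, mini_blue, mini_green, mini_white may be knocked a few centimetres aside while the robot is not near it.
Once in a run the grip may slacken for a moment while it holds something.
It also fails if it takes over 210 s, if anything falls off the work surface, if the arm or the gripper's body presses on something with over 40 N, if the wrist force passes 120 N, or if a joint passes its speed limit or range.

## Working session

There is one attempt and no reset: what is moved stays moved. The work goes in short steps, Python scripts to look and compute and a shell command to move; the robot and the scene stay as the last step left them, time stands still between calls to the robot, and variables do not carry over. Pictures are saved under pics/ and viewed, on a budget of 14 in all, crops included, one or two more only if the job needs it, and the job is handed in when it is done.

```bash
mkdir -p pics; ls; python3 - <<'E'
from bench import ctrl, optics
import cv2
s=ctrl.read_state();print(s['time_s'],s['ee_pos'],s['tool_rot'],s['opening'])
for n in("scene","top"):
    cv2.imwrite(f"pics/{n}0.png",optics.grab_frame(n)); 
for n in("scene","top","wrist"):
    print(n,optics.camera_info(n))
E
```

```text
pics
0.0 [0.15759553 0.65589353 0.30291453] [[-9.72333081e-01  2.33598573e-01 -2.93422560e-04]
 [ 2.33598721e-01  9.72331467e-01 -1.77662907e-03]
 [-1.29714027e-04 -1.79601835e-03 -9.99998379e-01]] 0.08495925655488706
scene {'vfov': 55.082871020733755, 'cx': 321.5031806835542, 'cy': 200.48883577070401, 'dist': array([-0.02506267,  0.        ,  0.        ,  0.        ,  0.        ]), 'world_to_cam': array([[ 0.70112115,  0.71277302,  0.01958939, -0.39861849],
       [ 0.44695239, -0.41790826, -0.7909401 , -0.13051539],
       [-0.5555742 ,  0.56330036, -0.61157993,  1.25643489],
       [ 0.        ,  0.        ,  0.        ,  1.        ]])}
top {'vfov': 43.18544093162026, 'cx': 318.8809183472694, 'cy': 200.28060116891663, 'dist': array([0.04367381, 0.        , 0.        , 0.        , 0.        ]), 'world_to_cam': array([[ 1.53232893e-03, -9.99998492e-01,  8.17689678e-04,
         5.42464468e-02],
       [-9.80436582e-01, -1.66329824e-03, -1.96828205e-01,
         5.26737764e-01],
       [ 1.96829268e-01, -5.00087319e-04, -9.80437652e-01,
         1.20809982e+00],
       [ 0.00000000e+00,  0.00000000e+00,  0.00000000e+00,
         1.00000000e+00]])}
wrist {'vfov': 60.3691233473144, 'cx': 318.01245362628197, 'cy': 196.42910580702784, 'dist': array([0.02490225, 0.        , 0.        , 0.        , 0.        ]), 'world_to_cam': array([[ 0.23385219,  0.97227089, -0.00157287, -0.67289229],
       [ 0.92449063, -0.22185852,  0.30999335, -0.04054058],
       [ 0.30104856, -0.07394673, -0.95073742,  0.38022265],
       [ 0.        ,  0.        ,  0.        ,  1.        ]])}
```

View pics/top0.png

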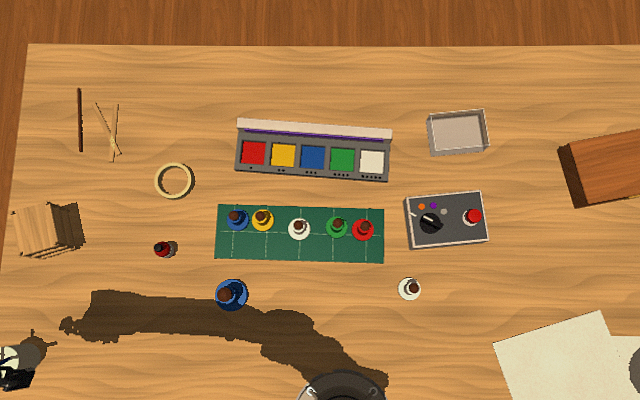

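View pics/scene0.png

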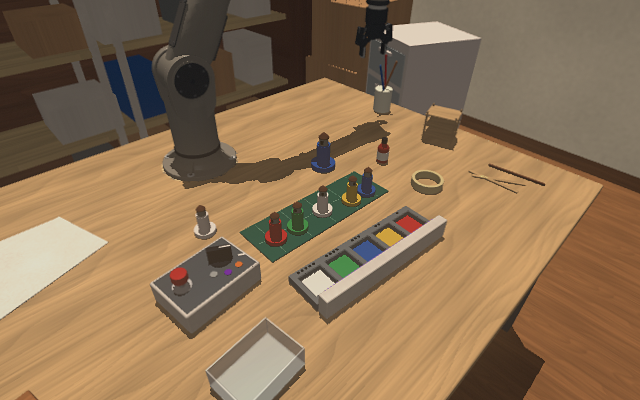

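```bash
cat > h.py <<'E'
from bench import ctrl, optics, models
import numpy as np, cv2
def cam(n):
    c=optics.camera_info(n); f=200/np.tan(np.radians(c['vfov']/2))
    return np.array([[f,0,c['cx']],[0,f,c['cy']],[0,0,1]]),np.array(c['dist']),np.array(c['world_to_cam'])
def ground(c,rc,z):   # pixel [row,col] -> world point on plane z
    K,d,W=c
    u=cv2.undistortPoints(np.array([[[rc[1],rc[0]]]],float),K,d)[0,0]
    v=W[:3,:3].T@np.array([u[0],u[1],1]); o=-W[:3,:3].T@W[:3,3]
    return (o+v*(z-o[2])/v[2])[:2]
def pix(c,P):
    K,d,W=c; return cv2.projectPoints(np.array([P],float),cv2.Rodrigues(W[:3,:3])[0],W[:3,3],K,d)[0][0,0][::-1]
def pts(name,camn,z,k=2,cmin=.3):
    c=cam(camn); return [(round(p['confidence'],2),np.round(p['pixel']).astype(int).tolist(),ground(c,p['pixel'],z).round(4).tolist()) for p in models.spot_point(name,camn)[:k] if p['confidence']>cmin]
def shift(xy,z=None):   # world target of TCP -> tool shift mm
    s=ctrl.read_state(); p=s['ee_pos']; t=np.array([xy[0],xy[1],p[2] if z is None else z])
    return (1000*s['tool_rot'].T@(t-p)).round(1)
Z=dict(mini_red=.003,mini_yellow=.003,mini_blue=.003,mini_green=.003,mini_white=.003,pocket1=.006,pocket2=.006,pocket3=.006,pocket4=.006,pocket5=.006,dial_grip=.081,pointer=.057,mark_violet=.0565,pull_cap=.085,tape=0,paint=0,tub=0,box=0)
E
python3 - <<'E'
from h import *
for n in("top","scene"):
    optics.grab_frame(n)
    for k,z in Z.items(): print(n,k,pts(k,n,z,3))
E
```

```text
top mini_red [(0.8, [227, 367], [0.4676, -0.0682]), (0.72, [249, 166], [0.4105, 0.4424])]
top mini_yellow [(0.69, [220, 265], [0.4859, 0.1928])]
top mini_blue [(0.98, [297, 234], [0.2907, 0.2649]), (0.7, [221, 236], [0.4819, 0.2692]), (0.67, [162, 372], [0.6396, -0.0843])]
top mini_green [(0.77, [227, 334], [0.4659, 0.0157]), (0.38, [217, 413], [0.4933, -0.1877])]
top mini_white [(0.84, [229, 300], [0.4616, 0.1047]), (0.72, [152, 256], [0.6674, 0.2203]), (0.66, [293, 409], [0.3019, -0.1712])]
top pocket1 [(0.85, [162, 371], [0.6374, -0.0816]), (0.81, [154, 284], [0.6591, 0.1482]), (0.81, [159, 345], [0.6473, -0.0129])]
top pocket2 [(0.85, [162, 371], [0.6374, -0.0816]), (0.81, [154, 284], [0.6591, 0.1482]), (0.81, [159, 345], [0.6473, -0.0129])]
top pocket3 [(0.85, [162, 371], [0.6374, -0.0816]), (0.81, [154, 284], [0.6591, 0.1482]), (0.81, [159, 345], [0.6473, -0.0129])]
top pocket4 [(0.85, [162, 371], [0.6374, -0.0816]), (0.81, [154, 284], [0.6591, 0.1482]), (0.81, [159, 345], [0.6473, -0.0129])]
top pocket5 [(0.85, [162, 371], [0.6374, -0.0816]), (0.81, [154, 284], [0.6591, 0.1482
[... 1510 characters left out ...]
6, [267, 346], [0.6498, 0.0016])]
scene pocket5 [(0.96, [228, 405], [0.6633, 0.2148]), (0.87, [250, 365], [0.6456, 0.0745]), (0.86, [267, 346], [0.6498, 0.0016])]
scene dial_grip [(0.88, [252, 220], [0.4779, -0.2177])]
scene pointer [(0.67, [252, 242], [0.4892, -0.1711])]
scene mark_violet [(0.61, [252, 240], [0.4843, -0.1747]), (0.6, [270, 232], [0.5182, -0.2169]), (0.47, [187, 427], [0.6325, 0.3485])]
scene pull_cap [(0.72, [274, 174], [0.4722, -0.3209]), (0.43, [264, 238], [0.5352, -0.212])]
scene tape [(0.57, [185, 425], [0.5845, 0.4294])]
scene paint [(0.77, [158, 380], [0.3921, 0.4498])]
scene tub [(0.83, [375, 258], [0.7135, -0.3036])]
scene box [(0.57, [285, 208], [0.4718, -0.2572])]
```

```bash
python3 -m creep '-1 0 0 0 0.15;-1 0 0 0 0.15;-1 0 0 0 0.15;-1 0 0 0 0.15;-1 0 0 0 0.15'; python3 -m creep '-1 0 0 0 0.15;-1 0 0 0 0.15;-1 0 0 0 0.15;-1 0 0 0 0.135;-1 0 0 0 0'
```

```text
time_s: 2.5
ee_pos: [0.1576, 0.6564, 0.3039]
tool_rot: [[-0.547, 0.837, -0.0], [0.837, 0.547, 0.0], [0.0, -0.0, -1.0]]
force: [-0.1, -0.2, -0.0]
opening: 0.0856
time_s: 3.0
ee_pos: [0.1574, 0.6564, 0.3038]
tool_rot: [[0.001, 1.0, 0.0], [1.0, -0.001, -0.0], [-0.0, 0.0, -1.0]]
force: [0.3, 0.1, -0.1]
opening: 0.0854
```

```bash
A='';python3 -m creep '-1 -40 29 0 0;-1 -40 29 0 0;-1 -40 29 0 0;-1 -40 29 0 0;-1 -40 29 0 0' >/dev/null; python3 -m creep '-1 -40 29 0 0;-1 -40 29 0 0;-1 -40 29 0 0;-1 -40 29 0 0;-1 -40 29 0 0'>/dev/null;  python3 -m creep '-1 -40 29 -5 0.1;-1 -40 29 -5 0;-1 -36 29 -5 0;-1 0 0 0 0;-1 0 0 0 0'; python3 - <<'E'
from h import *
c=cam("wrist");im=optics.grab_frame("wrist");cv2.imwrite("pics/w1.png",im)
s=ctrl.read_state();print(s['ee_pos'],s['joint_positions'])
for k in["mini_red","mini_yellow","mini_blue","mini_green","mini_white","pocket1"]: print(k,pts(k,"wrist",Z[k],6))
E
```

```text
time_s: 4.5
ee_pos: [0.5272, 0.1337, 0.3191]
tool_rot: [[0.1, 0.995, 0.0], [0.995, -0.1, 0.0], [0.0, 0.0, -1.0]]
force: [0.1, 0.5, -0.4]
opening: 0.0853
[0.52658763 0.13530726 0.31879946] [-0.85936143  0.27253     0.60058437  1.88499292 -0.17820323  1.03723579
 -0.28256818]
mini_red [(0.83, [304, 280], [0.4579, -0.0551])]
mini_yellow [(0.78, [106, 270], [0.4798, 0.197])]
mini_blue [(0.72, [44, 82], [0.298, 0.2748]), (0.69, [34, 267], [0.4861, 0.2673])]
mini_green [(0.75, [258, 281], [0.467, 0.0135])]
mini_white [(0.7, [191, 266], [0.4613, 0.1016]), (0.56, [257, 421], [0.6411, -0.0023])]
pocket1 [(0.9, [51, 439], [0.6598, 0.2338]), (0.87, [195, 431], [0.6531, 0.0786]), (0.71, [309, 419], [0.6381, -0.0768]), (0.61, [127, 435], [0.6566, 0.1571]), (0.57, [257, 420], [0.64, -0.0006])]
```

View pics/w1.png

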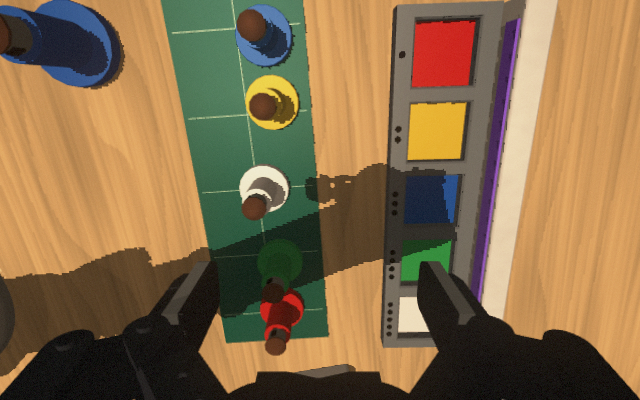

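```bash
cat >> h.py <<'E'
from scipy.optimize import minimize, least_squares
def mask(im,col):
    h,s,v=[x.astype(int) for x in cv2.split(cv2.cvtColor(im,cv2.COLOR_BGR2HSV))]
    m={'red':((h<6)|(h>174))&(s>170)&(v>70),'yellow':(h>19)&(h<30)&(s>150)&(v>90),'blue':(h>100)&(h<125)&(s>120)&(v>35),
       'green':(h>52)&(h<75)&(s>150)&(v>40),'white':(s<45)&(v>150)}[col]
    return m.astype(np.uint8)
def circ(c,x,y,z,r,ax=(0,0,1)):
    a=np.linspace(0,2*np.pi,40,endpoint=False); K,d,W=c
    P=np.c_[x+r*np.cos(a),y+r*np.sin(a),0*a+z]
    return cv2.projectPoints(P,cv2.Rodrigues(W[:3,:3])[0],W[:3,3],K,d)[0][:,0]
S=4
def fit_mini(c,im,col,xy,z0=.003,R=60):
    p=pix(c,[xy[0],xy[1],z0+.02]); r0,c0=[max(0,int(q-R)) for q in p]
    m=cv2.resize(mask(im,col)[r0:r0+2*R,c0:c0+2*R],None,fx=S,fy=S,interpolation=cv2.INTER_NEAREST)
    def cost(q):
        n=np.zeros_like(m)
        for (za,zb,r),f in zip([(0,.012,.028),(.012,.058,.015),(.058,.088,.010)],(1,1,0)):
            P=np.r_[circ(c,*q,z0+za,r),circ(c,*q,z0+zb,r)]
            H=cv2.convexHull((P-[c0-.5,r0-.5]).astype(np.float32)*S*16).astype(np.int32)
            cv2.fillConvexPoly(n,H,f,shift=4)
        return 1-(m&n).sum()/max(1,(m|n).sum())
    x=np.array(xy)
    best=min((minimize(cost,x+d,method='Nelder-Mead',options=dict(initial_simplex=np.array([x+d,x+d+[.008,0],x+d+[0,.008]]),xatol=1e-4,fatol=1e-4)) for d in ([0,0],[-.006,-.006])),key=lambda o:o.fun)
    return best.x.round(4).tolist(),round(1-best.fun,2)
COL=['red','yellow','blue','green','white']
def fit_deck(views):
    obs=[]
    for c,im,cols,D0 in views:
        o=-c[2][:3,:3].T@c[2][:3,3]
        for k in cols:
            i=COL.index(k); px=pix(c,[D0[0]+D0[2]*-(2-i)*-.078,D0[1]+(2-i)*.078,.006])
            n,l,st,ce=cv2.connectedComponentsWithStats(mask(im,k))
            j=min((j for j in range(1,n) if st[j,4]>150),key=lambda j:np.hypot(*(ce[j][::-1]-px)))
            obs.append((i,o,ground(c,ce[j][::-1],.006),k))
    def model(q,i,o):
        C,Sn=np.cos(q[2]),np.sin(q[2]); R=np.array([[C,-Sn],[Sn,C]])
        ctr=q[:2]+R@[0,(2-i)*.078]; rel=R.T@(o[:2]-ctr); sq=.031*np.array([[-1,-1],[1,-1],[1,1],[-1,1]])
        t=.014/(o[2]-.02); pr=sq+(sq-rel)*t   # rim corners cast on the floor
        a,b=np.maximum(sq[0],pr[0]),np.minimum(sq[2],pr[2])
        return ctr+R@((a+b)/2)
    f=lambda q:np.concatenate([model(q,i,o)-g for i,o,g,k in obs])
    q=least_squares(f,[.65,.078,-.08],loss='soft_l1',f_scale=.002)
    return q.x,[(k,(r*1000).round(1).tolist()) for (_,_,_,k),r in zip(obs,f(q.x).reshape(-1,2))]
E
python3 - <<'E'
from h import *
t=cv2.imread("pics/top0.png");ct=cam("top");w=cv2.imread("pics/w1.png");cw=cam("wrist")
D=[.651,.078,.08]
print(fit_deck([(ct,t,COL,D)])); print(fit_deck([(cw,w,COL[:3],D)]))
for k,xy in dict(red=(.458,-.058),yellow=(.48,.195),blue=(.484,.267),green=(.467,.013),white=(.4613,.1016)).items():
    print(k,fit_mini(ct,t,k,xy,R=30),fit_mini(cw,w,k,xy))
print('big blue',fit_mini(ct,t,'blue',(.295,.27),R=30))
E
```

```text
(array([ 0.64786523,  0.07348828, -0.10388732]), [('red', [1.8, 0.5]), ('yellow', [0.0, 0.7]), ('blue', [-2.6, 0.5]), ('green', [-4.3, 0.3]), ('white', [179.5, -192.9])])
(array([ 0.65218231,  0.07475219, -0.05930371]), [('red', [-0.4, -0.9]), ('yellow', [0.7, -0.7]), ('blue', [-0.3, 2.2])])
red ([0.4599, -0.0558], np.float64(0.88)) ([0.4599, -0.0559], np.float64(0.71))
yellow ([0.4847, 0.1997], np.float64(0.75)) ([0.4838, 0.2005], np.float64(0.87))
blue ([0.4854, 0.2638], np.float64(0.88)) ([0.4843, 0.2643], np.float64(0.56))
green ([0.4669, 0.0113], np.float64(0.8)) ([0.4657, 0.0122], np.float64(0.2))
white ([0.4619, 0.1072], np.float64(0.52)) ([0.4609, 0.107], np.float64(0.41))
big blue ([0.2962, 0.2629], np.float64(0.45))
```

```bash
python3 - <<'E'
from h import *
t=cv2.imread("pics/top0.png");ct=cam("top");w=cv2.imread("pics/w1.png");cw=cam("wrist")
D=[.651,.078,.08]
print(fit_deck([(ct,t,COL[:4],D)])); print(fit_deck([(cw,w,COL[:2],D)]));print(fit_deck([(ct,t,COL[:4],D),(cw,w,COL[:2],D)]))
cv2.imwrite("pics/crop.png",cv2.resize(t[190:310,200:440],None,fx=3.3,fy=3.3,interpolation=cv2.INTER_CUBIC))
E
```

```text
(array([ 0.65015028,  0.07286877, -0.07713704]), [('red', [-0.1, 0.3]), ('yellow', [0.3, 0.3]), ('blue', [-0.3, -0.1]), ('green', [0.1, -0.4])])
(array([ 0.6503742 ,  0.07566606, -0.07359545]), [('red', [-0.0, -0.1]), ('yellow', [0.0, 0.1])])
(array([ 0.65016519,  0.07365399, -0.07590777]), [('red', [-0.2, 1.1]), ('yellow', [0.2, 1.1]), ('blue', [-0.3, 0.7]), ('green', [0.2, 0.4]), ('red', [0.1, -2.2]), ('yellow', [-0.0, -1.9])])
```

View pics/crop.png

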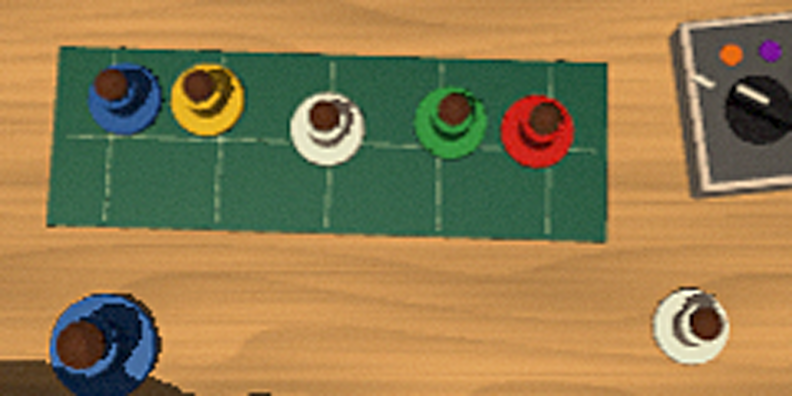

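Meant: white at (299,230) on the mat (farther left than the look-alike at (409,289)), and blue at (237,218), whose foot matches the 56 mm yellow one, while (231,293) is about 1.5 times as large. Start with red.

```bash
python3 -m creep '-0.4 -33 -8 10 -0.024;-0.4 -33 -8 20 0;-0.4 -33 -8 20 0;-0.4 -33 -8 20 0;-0.4 -33 -8 20 0' >/dev/null; python3 -m creep '-0.4 -32 -7 20 0;-0.4 0 0 0 0;-0.4 0 0 0 0'; python3 - <<'E'
from h import *
print(shift((.4599,-.0558),.100)); 
E
```

```text
time_s: 5.65
ee_pos: [0.464, -0.0578, 0.2087]
tool_rot: [[0.077, 0.997, -0.001], [0.997, -0.077, 0.0], [-0.0, -0.001, -1.0]]
force: [1.5, 0.7, 0.2]
opening: 0.0595
[  1.7  -4.2 108.7]
```

```bash
python3 -m creep '-0.4 2 -4 20 0;-0.4 0 0 35 0;-0.4 0 0 35 0;-0.4 0 0 18 0;-0.4 0 0 0 0';python3 -m creep '1 0 0 0 0;1 0 0 0 0;1 0 0 0 0;1 0 0 0 0;1 0 0 0 0' 40; python3 -m creep '1 0 0 -20 0;1 0 0 -30 0;1 0 0 -30 0;1 0 0 0 0;1 0 0 0 0'; python3 - <<'E'
from h import *
c=cam("wrist");im=optics.grab_frame("wrist");cv2.imwrite("pics/w2.png",im)
s=ctrl.read_state();print(s['ee_pos'],s['force'],s['opening']); e=s['ee_pos']
print(fit_mini(c,im,'red',e[:2],e[2]-.097),shift((.6620,.2296)))
E
```

```text
time_s: 6.15
ee_pos: [0.4601, -0.0537, 0.0994]
tool_rot: [[0.073, 0.997, -0.003], [0.997, -0.073, 0.0], [0.0, -0.003, -1.0]]
force: [-0.2, 0.2, 1.0]
opening: 0.0602
time_s: 6.65
ee_pos: [0.4615, -0.0549, 0.1023]
tool_rot: [[0.075, 0.997, 0.003], [0.997, -0.075, 0.001], [0.001, 0.003, -1.0]]
force: [-0.7, 3.0, 7.8]
opening: 0.0292
time_s: 7.15
ee_pos: [0.4606, -0.055, 0.1814]
tool_rot: [[0.075, 0.997, 0.002], [0.997, -0.075, 0.001], [0.001, 0.002, -1.0]]
force: [-0.4, -0.1, -1.8]
opening: 0.029
[ 0.45997851 -0.05495716  0.180654  ] [ 0.20439706 -1.32501738 -2.56711152] 0.029152513162650655
([0.4607, -0.0564], np.float64(0.83)) [2.99e+02 1.80e+02 2.00e-01]
```

View pics/w2.png

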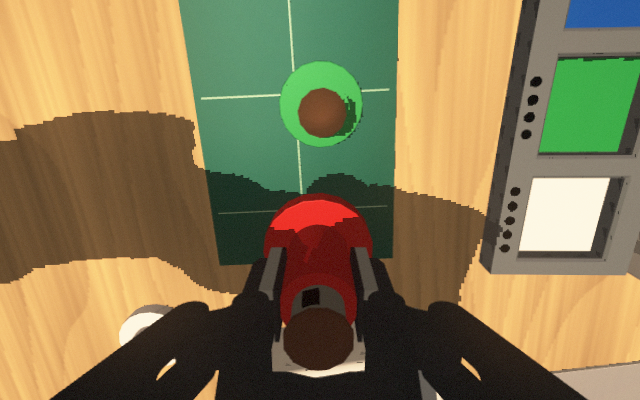

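```bash
python3 -m creep '1 0 40 -10 0;1 0 40 0 0;1 0 40 0 0;1 0 40 0 0;1 0 20 0 0' >/dev/null; python3 -m creep '1 30 0 0 0;1 30 0 0 0;1 0 0 0 0'; python3 - <<'E'
from h import *
c=cam("wrist");im=optics.grab_frame("wrist");cv2.imwrite("pics/w3.png",im)
D=[.6502,.074,.076]
for v in(COL[1:4],COL[2:4],COL[1:3]):
  try: print(fit_deck([(c,im,v,D)]))
  except Exception as e: print(e)
E
```

```text
time_s: 8.0
ee_pos: [0.6441, -0.0029, 0.1879]
tool_rot: [[0.069, 0.998, -0.004], [0.998, -0.069, 0.003], [0.003, -0.004, -1.0]]
force: [0.2, 0.7, -2.3]
opening: 0.0288
(array([ 0.60115349,  0.06866309, -0.78703706]), [('yellow', [-0.0, -0.1]), ('blue', [-52.1, -4.0]), ('green', [90.1, 5.9])])
(array([ 0.58343595,  0.06705914, -0.8139505 ]), [('blue', [-70.3, -5.7]), ('green', [70.4, 5.7])])
(array([ 0.65297416,  0.05286978, -0.04668583]), [('yellow', [0.1, 7.5]), ('blue', [-0.1, -19.6])])
```

View pics/w3.png

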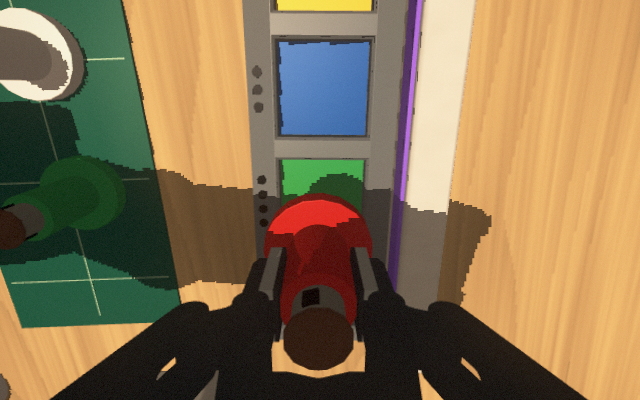

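```bash
sed -i "s/(h<125)&(s>120)&(v>35)/(h<128)\&(s>90)\&(v>35)/" h.py; python3 - <<'E'
from h import *
c=cam("wrist");im=cv2.imread("pics/w3.png")
print(cv2.cvtColor(im,cv2.COLOR_BGR2HSV)[87,322])
n,l,st,ce=cv2.connectedComponentsWithStats(mask(im,'blue'))
for j in range(1,n):
  if st[j,4]>2000: print(st[j],ce[j]); x,y,w,h=st[j,:4]; print([ground(c,p,.006).round(4).tolist() for p in((y,x),(y,x+w),(y+h,x),(y+h,x+w))],ground(c,ce[j][::-1],.006), -c[2][:3,:3].T@c[2][:3,3])
E
```

```text
[107 139 189]
[ 278   42   91   93 8078] [323.05285962  87.68271849]
[[0.6239, 0.1011], [0.6847, 0.0967], [0.6172, 0.0396], [0.6833, 0.0349]] [0.65212308 0.06996269] [0.64992929 0.07236477 0.25836742]
```

```bash
python3 -m creep '1 0 0 0 0;1 0 0 0 0;1 0 0 0 0'; cat >> h.py <<'E'
def floor(c,im,col):
    n,l,st,ce=cv2.connectedComponentsWithStats(mask(im,col))
    return [(st[j,4],ground(c,ce[j][::-1],.006).round(4).tolist()) for j in range(1,n) if st[j,4]>1500]
E
python3 - <<'E'
from h import *
c=cam("wrist");im=optics.grab_frame("wrist")
print(floor(c,im,'blue')); s=ctrl.read_state();e=s['ee_pos'];print(e,fit_mini(c,im,'red',e[:2],e[2]-.099),shift((.662,.2296)))
E
```

```text
time_s: 8.35
ee_pos: [0.6441, -0.0106, 0.1906]
tool_rot: [[0.078, 0.997, -0.001], [0.997, -0.078, -0.001], [-0.001, -0.0, -1.0]]
force: [0.3, -0.6, -2.4]
opening: 0.0285
[(np.int32(8345), [0.6521, 0.0737])]
[ 0.644179   -0.01029369  0.19075817] ([0.644, -0.0128], np.float64(0.83)) [ 2.406e+02 -8.000e-01 -1.000e-01]
```

```bash
python3 -m creep '1 40 0 0 0;1 40 0 0 0;1 40 0 0 0;1 40 0 0 0;1 40 0 0 0' >/dev/null; python3 -m creep '1 42 1 0 0;1 0 0 0 0;1 0 0 0 0;1 0 0 0 0;1 0 0 0 0'; python3 - <<'E'
from h import *
c=cam("wrist");im=optics.grab_frame("wrist")
s=ctrl.read_state();e=s['ee_pos'];print(e,s['opening'],fit_mini(c,im,'red',e[:2],e[2]-.099),shift((.663,.2317)))
E
```

```text
time_s: 9.4
ee_pos: [0.6641, 0.2298, 0.1911]
tool_rot: [[0.079, 0.997, 0.0], [0.997, -0.079, -0.001], [-0.001, 0.0, -1.0]]
force: [0.7, -0.2, -3.1]
opening: 0.029
[0.66406824 0.23003427 0.19112893] 0.028417794434507253 ([0.6641, 0.228], np.float64(0.77)) [ 1.6 -1.2 -0. ]
```

```bash
python3 -m creep '1 1 -0.5 30 0;1 0 0 30 0;1 0 0 15 0;1 0 0 0 0;1 0 0 0 0'; python3 -m creep '1 0 0 5 0;1 0 0 4 0;1 0 0 3 0;1 0 0 0 0;1 0 0 0 0'
```

```text
time_s: 9.95
ee_pos: [0.664, 0.2325, 0.1167]
tool_rot: [[0.077, 0.997, 0.001], [0.997, -0.077, -0.0], [-0.0, 0.001, -1.0]]
force: [-0.0, 0.3, -2.2]
opening: 0.0287
time_s: 10.45
ee_pos: [0.6638, 0.2329, 0.1054]
tool_rot: [[0.076, 0.997, 0.001], [0.997, -0.076, 0.001], [0.001, 0.001, -1.0]]
force: [-2.4, -2.1, 6.8]
opening: 0.0289
```

```bash
python3 -m creep '-0.1 0 0 0 0;-0.1 0 0 0 0;-0.1 0 0 0 0;-0.1 0 0 0 0;-0.1 0 0 -10 0';  python3 -m creep '-0.1 0 0 -40 0;-0.1 0 0 -40 0;-0.2 0 0 0 0;-0.3 0 0 0 0'; python3 - <<'E'
from h import *
c=cam("wrist");im=optics.grab_frame("wrist");cv2.imwrite("pics/w4.png",im)
print(fit_mini(c,im,'red',(.663,.229),.006), fit_mini(c,im,'yellow',(.484,.200)), floor(c,im,'yellow'))
ct=cam("top");t=optics.grab_frame("top");cv2.imwrite("pics/top1.png",t)
print(fit_mini(ct,t,'red',(.663,.229),.006,30))
for k,xy in dict(yellow=(.484,.20),blue=(.485,.264),green=(.4665,.0115),white=(.4615,.107)).items(): print(k,fit_mini(ct,t,k,xy,R=30))
print(shift((.484,.200),.1))
E
```

```text
time_s: 10.95
ee_pos: [0.6624, 0.2329, 0.1128]
tool_rot: [[0.076, 0.997, -0.003], [0.997, -0.076, -0.001], [-0.001, -0.002, -1.0]]
force: [-0.6, -0.5, 0.0]
opening: 0.047
time_s: 11.35
ee_pos: [0.6641, 0.2332, 0.1958]
tool_rot: [[0.076, 0.997, 0.003], [0.997, -0.076, 0.001], [0.002, 0.003, -1.0]]
force: [-0.8, 0.5, -0.4]
opening: 0.0555
([0.6639, 0.2305], np.float64(0.73)) ([0.4837, 0.1976], np.float64(0.49)) [(np.int32(2482), [0.474, 0.1982]), (np.int32(2244), [0.657, 0.1504])]
([0.6608, 0.2258], np.float64(0.64))
yellow ([0.4848, 0.1999], np.float64(0.8))
blue ([0.4847, 0.2553], np.float64(0.31))
green ([0.4671, 0.011], np.float64(0.83))
white ([0.4689, 0.0991], np.float64(0.01))
[ -46.6 -175.6   93.6]
```

View pics/top1.png

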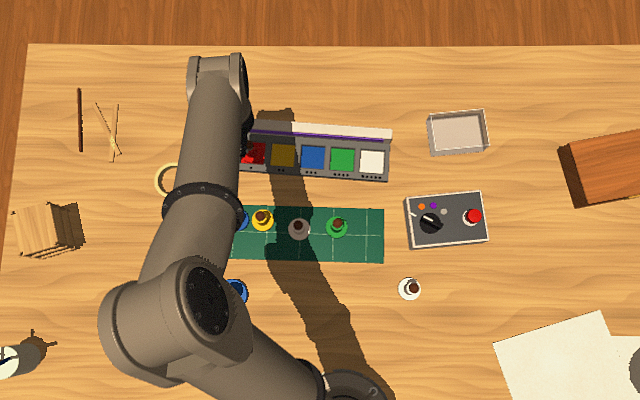

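```bash
python3 -m creep '-0.4 -10 -40 0 0;-0.4 -10 -40 0 0;-0.4 -10 -40 0 0;-0.4 -10 -40 0 0;-0.4 -6 -16 0 0' >/dev/null; python3 -m creep '-0.4 0 0 0 0;-0.4 0 0 0 0;-0.4 0 0 0 0'; python3 - <<'E'
from h import *
c=cam("wrist");im=optics.grab_frame("wrist")
print(fit_mini(c,im,'yellow',(.484,.200)),floor(c,im,'blue'))
print(shift((.484,.200),.101))
E
```

```text
time_s: 12.25
ee_pos: [0.4855, 0.2008, 0.1938]
tool_rot: [[0.076, 0.997, 0.001], [0.997, -0.076, -0.0], [-0.0, 0.001, -1.0]]
force: [0.0, -0.6, -0.5]
opening: 0.0597
([0.4847, 0.1977], np.float64(0.91)) [(np.int32(9212), [0.2931, 0.2717]), (np.int32(3342), [0.4866, 0.2658]), (np.int32(1933), [0.6611, 0.0779])]
[-0.9 -1.6 92.8]
```

```bash
python3 -m creep '-0.4 -2 -1.5 20 0;-0.4 0 0 35 0;-0.4 0 0 28 0;-0.4 0 0 10 0;-0.4 0 0 0 0' > /dev/null;python3 -m creep '1 0 0 0 0;1 0 0 0 0;1 0 0 0 0;1 0 0 0 0;1 0 0 0 0' 40; python3 -m creep '1 0 0 -20 0;1 0 0 -35 0;1 0 0 -35 0;1 0 0 0 0;1 0 0 0 0';python3 -m creep '1 0 35 0 0;1 0 35 0 0;1 0 35 0 0;1 0 35 0 0;1 0 32 0 0' >/dev/null; python3 -m creep '1 -30 0 0 0;1 -30 0 0 0;1 0 0 0 0;1 0 0 0 0;1 0 0 0 0'; python3 - <<'E'
from h import *
c=cam("wrist");im=optics.grab_frame("wrist")
s=ctrl.read_state();e=s['ee_pos'];print(e,s['opening'],fit_mini(c,im,'yellow',e[:2],e[2]-.099),floor(c,im,'blue'),floor(c,im,'green'),shift((.657,.1515)))
E
```

```text
time_s: 13.3
ee_pos: [0.4838, 0.199, 0.1023]
tool_rot: [[0.076, 0.997, 0.002], [0.997, -0.076, 0.001], [0.002, 0.002, -1.0]]
force: [0.9, -1.0, 8.1]
opening: 0.0286
time_s: 13.8
ee_pos: [0.4827, 0.1991, 0.1916]
tool_rot: [[0.075, 0.997, 0.001], [0.997, -0.075, 0.002], [0.002, 0.001, -1.0]]
force: [-0.7, 0.4, -2.5]
opening: 0.029
time_s: 14.8
ee_pos: [0.649, 0.1269, 0.1897]
tool_rot: [[0.075, 0.997, -0.002], [0.997, -0.075, 0.001], [0.0, -0.002, -1.0]]
force: [-0.2, 1.0, -1.0]
opening: 0.0289
[0.64916379 0.12732852 0.1899182 ] 0.029021782588632344 ([0.649, 0.1268], np.float64(0.6)) [(np.int32(4710), [0.4827, 0.254])] [(np.int32(2520), [0.4515, 0.0068])] [24.7  6.   0. ]
```

```bash
python3 -m creep '1 25 6 0 0;1 0 0 0 0;1 0 0 20 0;1 0 0 30 0;1 0 0 22 0'>/dev/null;python3 -m creep '1 0 0 0 0;1 0 0 0 0;1 0 0 0 0'; python3 -m creep '1 0 0 4 0;1 0 0 4 0;1 0 0 4 0;1 0 0 0 0;1 0 0 0 0'
```

```text
time_s: 15.65
ee_pos: [0.6583, 0.1506, 0.1203]
tool_rot: [[0.076, 0.997, 0.002], [0.997, -0.076, 0.001], [0.001, 0.002, -1.0]]
force: [-0.4, -0.0, -1.5]
opening: 0.029
time_s: 16.15
ee_pos: [0.6574, 0.1502, 0.1067]
tool_rot: [[0.076, 0.997, -0.0], [0.997, -0.076, -0.0], [-0.0, -0.0, -1.0]]
force: [0.5, 0.3, -1.6]
opening: 0.0291
```

```bash
python3 -m creep '1 0 0 2 0;1 0 0 2 0;1 0 0 0 0'; python3 -m creep '-0.1 0 0 0 0;-0.1 0 0 0 0;-0.1 0 0 0 0;-0.1 0 0 0 0;-0.1 0 0 -10 0';  python3 -m creep '-0.1 0 0 -40 0;-0.1 0 0 -40 0;-0.2 0 0 0 0;-0.3 0 0 0 0;-0.3 0 0 0 0'; python3 - <<'E'
from h import *
c=cam("wrist");im=optics.grab_frame("wrist");cv2.imwrite("pics/w5.png",im)
print(fit_mini(c,im,'yellow',(.657,.151),.006),  fit_mini(c,im,'red',(.663,.229),.006))
ct=cam("top");t=optics.grab_frame("top");cv2.imwrite("pics/top2.png",t)
for k,xy in dict(blue=(.485,.264),green=(.4665,.0115),white=(.4615,.107)).items(): print(k,fit_mini(ct,t,k,xy,R=30),fit_mini(c,im,k,xy))
print(shift((.485,.264),.101))
E
```

```text
time_s: 16.45
ee_pos: [0.658, 0.1501, 0.1053]
tool_rot: [[0.076, 0.997, 0.0], [0.997, -0.076, 0.001], [0.001, 0.0, -1.0]]
force: [-6.6, -1.1, 15.9]
opening: 0.0292
time_s: 16.95
ee_pos: [0.6566, 0.1502, 0.1117]
tool_rot: [[0.076, 0.997, -0.003], [0.997, -0.076, -0.001], [-0.001, -0.003, -1.0]]
force: [-0.3, -1.1, 0.1]
opening: 0.0467
time_s: 17.45
ee_pos: [0.6569, 0.1504, 0.1921]
tool_rot: [[0.076, 0.997, -0.002], [0.997, -0.076, -0.0], [-0.0, -0.002, -1.0]]
force: [-0.1, 0.1, -0.4]
opening: 0.0552
([0.6579, 0.1509], np.float64(0.67)) ([0.6633, 0.2302], np.float64(0.62))
blue ([0.485, 0.264], np.float64(0.0)) ([0.4845, 0.2623], np.float64(0.97))
green ([0.4671, 0.0109], np.float64(0.82)) ([0.4251, 0.031], np.float64(0.08))
white ([0.4609, 0.1086], np.float64(0.11)) ([0.4812, 0.1195], np.float64(0.0))
[ 100.5 -179.7   90.9]
```

View pics/w5.png

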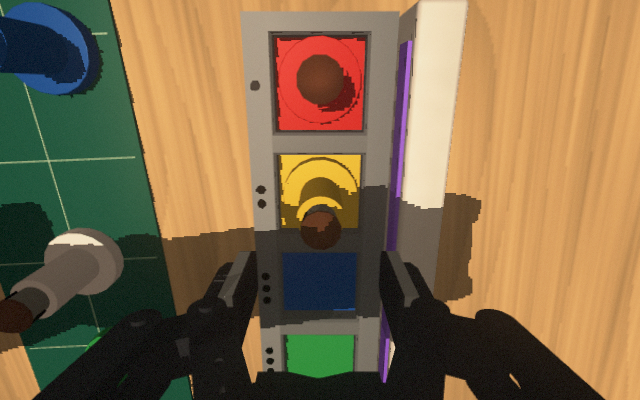

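Red (320,80) and yellow (320,200) are standing down in their own pockets. Next blue, the small one on the mat.

```bash
python3 -m creep '-0.4 20 -36 0 0;-0.4 20 -36 0 0;-0.4 20 -36 0 0;-0.4 20 -36 0 0;-0.4 19 -36 0 0' >/dev/null; python3 -m creep '-0.4 0 0 0 0;-0.4 0 0 0 0;-0.4 0 0 0 0;-0.4 0 0 0 0'; python3 - <<'E'
from h import *
c=cam("wrist");im=optics.grab_frame("wrist")
print(fit_mini(c,im,'blue',(.4845,.263)))
print(shift((.4845,.263),.101))
E
```

```text
time_s: 18.45
ee_pos: [0.4867, 0.2614, 0.1928]
tool_rot: [[0.078, 0.997, 0.001], [0.997, -0.078, -0.001], [-0.001, 0.001, -1.0]]
force: [-0.4, -0.3, -1.0]
opening: 0.0595
([0.4857, 0.2619], np.float64(0.93))
[ 1.4 -2.3 91.8]
```

```bash
python3 -m creep '-0.4 1 -2 20 0;-0.4 0 0 35 0;-0.4 0 0 28 0;-0.4 0 0 9 0;-0.4 0 0 0 0' > /dev/null;python3 -m creep '1 0 0 0 0;1 0 0 0 0;1 0 0 0 0;1 0 0 0 0;1 0 0 0 0' 40; python3 -m creep '1 0 0 -20 0;1 0 0 -35 0;1 0 0 -35 0;1 0 0 -10 0;1 0 0 0 0';python3 -m creep '1 -40 30 0 0;1 -40 30 0 0;1 -40 30 0 0;1 -40 30 0 0;1 -35 30 0 0' >/dev/null; python3 -m creep '1 0 25 0 0;1 0 0 0 0;1 0 0 0 0;1 0 0 0 0;1 0 0 0 0'; python3 - <<'E'
from h import *
c=cam("wrist");im=optics.grab_frame("wrist")
s=ctrl.read_state();e=s['ee_pos'];print(e,s['opening'],fit_mini(c,im,'blue',e[:2],e[2]-.099),floor(c,im,'yellow'),shift((.6515,.0740)))
E
```

```text
time_s: 19.5
ee_pos: [0.4847, 0.2641, 0.1024]
tool_rot: [[0.076, 0.997, 0.002], [0.997, -0.076, 0.002], [0.002, 0.002, -1.0]]
force: [-0.2, -1.4, 7.6]
opening: 0.0291
time_s: 20.0
ee_pos: [0.4841, 0.2644, 0.2023]
tool_rot: [[0.076, 0.997, 0.002], [0.997, -0.076, 0.003], [0.003, 0.002, -1.0]]
force: [-0.8, 0.9, -2.7]
opening: 0.029
time_s: 21.0
ee_pos: [0.6422, 0.0571, 0.2001]
tool_rot: [[0.075, 0.997, -0.002], [0.997, -0.075, 0.0], [0.0, -0.002, -1.0]]
force: [0.5, -1.1, -1.1]
opening: 0.0287
[0.64245572 0.05698527 0.20046138] 0.028742054163021943 ([0.6423, 0.0557], np.float64(0.83)) [(np.int32(6060), [0.6565, 0.1506])] [17.6  7.7 -0. ]
```

```bash
python3 -m creep '1 18.5 8 0 0;1 0 0 0 0;1 0 0 30 0;1 0 0 30 0;1 0 0 22 0'>/dev/null;python3 -m creep '1 0 0 0 0;1 0 0 0 0;1 0 0 4 0;1 0 0 4 0;1 0 0 0 0'; python3 -m creep '1 0 0 3 0;1 0 0 3 0;1 0 0 0 0;1 0 0 0 0'
```

```text
time_s: 22.05
ee_pos: [0.6528, 0.074, 0.1111]
tool_rot: [[0.076, 0.997, 0.0], [0.997, -0.076, 0.0], [0.0, 0.0, -1.0]]
force: [0.4, 0.3, -2.5]
opening: 0.029
time_s: 22.45
ee_pos: [0.653, 0.0738, 0.1054]
tool_rot: [[0.076, 0.997, 0.001], [0.997, -0.076, 0.0], [0.0, 0.001, -1.0]]
force: [-0.0, -0.2, 4.2]
opening: 0.0288
```

```bash
python3 -m creep '-0.1 0 0 0 0;-0.1 0 0 0 0;-0.1 0 0 0 0;-0.1 0 0 0 0;-0.1 0 0 -10 0'>/dev/null;  python3 -m creep '-0.1 0 0 -40 0;-0.1 0 0 -40 0;-0.2 0 0 0 0;-0.3 0 0 0 0;-0.3 0 0 0 0'; python3 - <<'E'
from h import *
c=cam("wrist");im=optics.grab_frame("wrist");cv2.imwrite("pics/w6.png",im)
print(fit_mini(c,im,'blue',(.6515,.074),.006),  fit_mini(c,im,'yellow',(.657,.151),.006))
print(floor(c,im,'green'))
ct=cam("top");t=optics.grab_frame("top");cv2.imwrite("pics/top2.png",t)
for k,xy in dict(green=(.4665,.0115),white=(.4615,.107)).items(): print(k,fit_mini(ct,t,k,xy,R=30),fit_mini(c,im,k,xy))
print(shift((.467,.0115),.101))
E
```

```text
time_s: 23.45
ee_pos: [0.6521, 0.0741, 0.1942]
tool_rot: [[0.076, 0.997, -0.001], [0.997, -0.076, 0.0], [-0.0, -0.001, -1.0]]
force: [-0.3, -0.3, -0.5]
opening: 0.0555
([0.6528, 0.073], np.float64(0.73)) ([0.6581, 0.1502], np.float64(0.6))
[(np.int32(3848), [0.4566, 0.0022])]
green ([0.4667, 0.0114], np.float64(0.74)) ([0.4673, 0.0097], np.float64(0.74))
white ([0.4615, 0.107], np.float64(0.0)) ([0.4543, 0.1036], np.float64(0.2))
[ -76.3 -179.5   93.1]
```

```bash
python3 -m creep '-0.4 -15 -36 0 0;-0.4 -15 -36 0 0;-0.4 -15 -36 0 0;-0.4 -15 -36 0 0;-0.4 -16 -36 0 0' >/dev/null; python3 -m creep '-0.4 0 0 0 0;-0.4 0 0 0 0;-0.4 0 0 0 0;-0.4 0 0 0 0'; python3 - <<'E'
from h import *
c=cam("wrist");im=optics.grab_frame("wrist")
print(fit_mini(c,im,'green',(.467,.011)),fit_mini(c,im,'white',(.4615,.107)))
print(shift((.467,.0105),.101))
E
```

```text
time_s: 24.45
ee_pos: [0.4687, 0.0122, 0.1949]
tool_rot: [[0.075, 0.997, 0.001], [0.997, -0.075, -0.001], [-0.0, 0.001, -1.0]]
force: [0.8, 0.7, 0.1]
opening: 0.0599
([0.4671, 0.0089], np.float64(0.35)) ([0.4624, 0.1048], np.float64(0.65))
[-1.7 -1.4 93.8]
```

```bash
python3 -m creep '-0.4 -2 -1.5 20 0;-0.4 0 0 35 0;-0.4 0 0 28 0;-0.4 0 0 11 0;-0.4 0 0 0 0' > /dev/null;python3 -m creep '1 0 0 0 0;1 0 0 0 0;1 0 0 0 0;1 0 0 0 0;1 0 0 0 0' 40; python3 -m creep '1 0 0 -20 0;1 0 0 -35 0;1 0 0 -35 0;1 0 0 -10 0;1 0 0 0 0';python3 -m creep '1 0 36 0 0;1 0 36 0 0;1 0 36 0 0;1 0 36 0 0;1 0 36 0 0' >/dev/null; python3 -m creep '1 0 0 0 0;1 0 0 0 0;1 0 0 0 0;1 0 0 0 0'; python3 - <<'E'
from h import *
c=cam("wrist");im=optics.grab_frame("wrist")
s=ctrl.read_state();e=s['ee_pos'];print(e,s['opening'],fit_mini(c,im,'green',e[:2],e[2]-.099),fit_mini(c,im,'blue',(.6515,.074),.006),shift((.6457,-.0037)))
E
```

```text
time_s: 25.5
ee_pos: [0.4668, 0.0099, 0.1021]
tool_rot: [[0.076, 0.997, 0.003], [0.997, -0.076, 0.001], [0.001, 0.002, -1.0]]
force: [-0.0, -0.4, 8.4]
opening: 0.0288
time_s: 26.0
ee_pos: [0.4665, 0.0104, 0.2022]
tool_rot: [[0.075, 0.997, 0.003], [0.997, -0.075, 0.002], [0.002, 0.003, -1.0]]
force: [0.3, -0.2, -2.3]
opening: 0.0285
time_s: 26.9
ee_pos: [0.644, -0.0037, 0.2002]
tool_rot: [[0.076, 0.997, -0.002], [0.997, -0.076, 0.001], [0.0, -0.002, -1.0]]
force: [0.0, 0.4, -2.5]
opening: 0.0286
[ 0.64428961 -0.00359843  0.20058686] 0.028820590645300143 ([0.6441, -0.0032], np.float64(0.46)) ([0.6525, 0.0729], np.float64(0.61)) [ 0.   1.4 -0. ]
```

```bash
python3 -m creep '1 0.5 1 0 0;1 0 0 30 0;1 0 0 30 0;1 0 0 22 0;1 0 0 0 0'>/dev/null;python3 -m creep '1 0 0 0 0;1 0 0 0 0;1 0 0 4 0;1 0 0 4 0;1 0 0 0 0'; python3 -m creep '1 0 0 3 0;1 0 0 3 0;1 0 0 0 0;1 0 0 0 0'
```

```text
time_s: 27.95
ee_pos: [0.6462, -0.0032, 0.1107]
tool_rot: [[0.076, 0.997, -0.0], [0.997, -0.076, 0.0], [0.0, -0.0, -1.0]]
force: [-0.0, 0.1, -0.9]
opening: 0.0289
time_s: 28.35
ee_pos: [0.6465, -0.0034, 0.1052]
tool_rot: [[0.076, 0.997, 0.0], [0.997, -0.076, 0.0], [0.0, 0.0, -1.0]]
force: [-0.9, 1.5, 3.1]
opening: 0.029
```

```bash
python3 -m creep '-0.1 0 0 0 0;-0.1 0 0 0 0;-0.1 0 0 0 0;-0.1 0 0 0 0;-0.1 0 0 -10 0'>/dev/null;  python3 -m creep '-0.1 0 0 -40 0;-0.1 0 0 -40 0;-0.2 0 0 0 0;-0.3 0 0 0 0;-0.3 0 0 0 0'; python3 - <<'E'
from h import *
c=cam("wrist");im=optics.grab_frame("wrist");cv2.imwrite("pics/w7.png",im)
print(fit_mini(c,im,'green',(.6457,-.0037),.006),  fit_mini(c,im,'blue',(.652,.073),.006))
ct=cam("top");t=optics.grab_frame("top");cv2.imwrite("pics/top3.png",t)
for k,xy in dict(white=(.4615,.107)).items(): print(k,fit_mini(ct,t,k,xy,R=30),fit_mini(c,im,k,xy))
print(shift((.4615,.106),.101))
E
```

```text
time_s: 29.35
ee_pos: [0.6458, -0.003, 0.1943]
tool_rot: [[0.076, 0.997, -0.001], [0.997, -0.076, 0.0], [0.0, -0.001, -1.0]]
force: [-1.1, 0.4, -0.6]
opening: 0.0554
([0.6473, -0.005], np.float64(0.16)) ([0.653, 0.0731], np.float64(0.61))
white ([0.4615, 0.107], np.float64(0.0)) ([0.4542, 0.1067], np.float64(0.27))
[  94.9 -191.6   93.1]
```

View pics/w7.png

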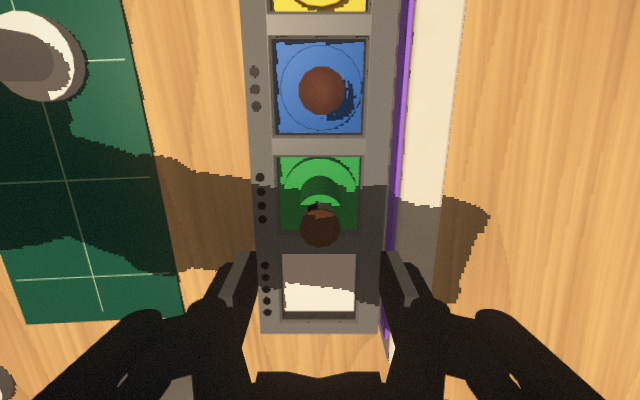

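Blue (320,88) and green (320,195) are seated. Now the white one still on the mat at (50,55).

```bash
python3 -m creep '-0.4 19 -38 0 0;-0.4 19 -38 0 0;-0.4 19 -38 0 0;-0.4 19 -38 0 0;-0.4 19 -38 0 0' >/dev/null; python3 -m creep '-0.4 0 0 0 0;-0.4 0 0 0 0;-0.4 0 0 0 0;-0.4 0 0 0 0'; python3 - <<'E'
from h import *
c=cam("wrist");im=optics.grab_frame("wrist");cv2.imwrite("pics/w8.png",im)
print(fit_mini(c,im,'white',(.4615,.107)),pts('mini_white','wrist',.003))
print(shift((.4615,.1065),.101))
E
```

```text
time_s: 30.35
ee_pos: [0.4652, 0.1049, 0.1949]
tool_rot: [[0.078, 0.997, 0.001], [0.997, -0.078, -0.001], [-0.001, 0.001, -1.0]]
force: [0.3, 0.1, -0.4]
opening: 0.0595
([0.462, 0.1045], np.float64(0.5)) [(0.78, [189, 314], [0.4624, 0.1044]), (0.64, [291, 538], [0.6489, -0.0035])]
[ 1.4 -3.6 93.8]
```

View pics/w8.png

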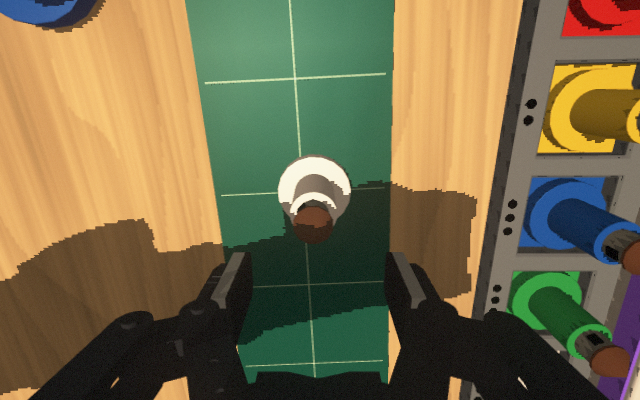

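```bash
python3 -m creep '-0.4 1 -3.5 20 0;-0.4 0 0 35 0;-0.4 0 0 28 0;-0.4 0 0 11 0;-0.4 0 0 0 0' > /dev/null;python3 -m creep '1 0 0 0 0;1 0 0 0 0;1 0 0 0 0;1 0 0 0 0;1 0 0 0 0' 40; python3 -m creep '1 0 0 -20 0;1 0 0 -35 0;1 0 0 -35 0;1 0 0 -10 0;1 0 0 0 0';python3 -m creep '1 -40 0 0 0;1 -40 20 0 0;1 -40 20 0 0;1 -40 30 0 0;1 -14 40 0 0' >/dev/null; python3 -m creep '1 0 40 0 0;1 0 41 0 0;1 0 0 0 0;1 0 0 0 0;1 0 0 0 0'; python3 - <<'E'
from h import *
c=cam("wrist");im=optics.grab_frame("wrist")
s=ctrl.read_state();e=s['ee_pos'];print(e,s['opening'],pts('mini_white','wrist',e[2]-.099),fit_mini(c,im,'white',e[:2],e[2]-.099),fit_mini(c,im,'green',(.6457,-.0037),.006),shift((.6398,-.0812)))
E
```

```text
time_s: 31.45
ee_pos: [0.4617, 0.1072, 0.1021]
tool_rot: [[0.076, 0.997, 0.002], [0.997, -0.076, 0.001], [0.001, 0.002, -1.0]]
force: [0.8, -0.2, 7.1]
opening: 0.0292
time_s: 31.95
ee_pos: [0.4613, 0.1077, 0.2022]
tool_rot: [[0.075, 0.997, 0.003], [0.997, -0.075, 0.002], [0.003, 0.003, -1.0]]
force: [-0.3, 0.2, -1.1]
opening: 0.0291
time_s: 32.95
ee_pos: [0.6363, -0.081, 0.1992]
tool_rot: [[0.076, 0.997, -0.003], [0.997, -0.076, 0.0], [0.0, -0.003, -1.0]]
force: [-0.2, 0.3, -1.4]
opening: 0.0292
[ 0.63638061 -0.08090954  0.19973116] 0.02882834352222289 [(0.74, [241, 318], [0.6363, -0.083])] ([0.6557, -0.0348], np.float64(0.29)) ([0.6606, -0.041], np.float64(0.0)) [-0.1  3.2 -0. ]
```

```bash
python3 -m creep '1 1.5 3 0 0;1 0 0 30 0;1 0 0 30 0;1 0 0 22 0;1 0 0 0 0'>/dev/null;python3 -m creep '1 0 0 0 0;1 0 0 0 0;1 0 0 4 0;1 0 0 4 0;1 0 0 0 0'; python3 -m creep '1 0 0 3 0;1 0 0 3 0;1 0 0 0 0;1 0 0 0 0'
```

```text
time_s: 34.05
ee_pos: [0.6408, -0.0795, 0.1106]
tool_rot: [[0.076, 0.997, -0.0], [0.997, -0.076, 0.0], [0.0, -0.0, -1.0]]
force: [0.7, -0.3, -1.3]
opening: 0.029
time_s: 34.45
ee_pos: [0.6412, -0.0798, 0.1052]
tool_rot: [[0.076, 0.997, 0.0], [0.997, -0.076, 0.0], [0.0, 0.0, -1.0]]
force: [-1.0, -0.6, 4.3]
opening: 0.0291
```

```bash
python3 -m creep '-0.1 0 0 0 0;-0.1 0 0 0 0;-0.1 0 0 0 0;-0.1 0 0 0 0;-0.1 0 0 -10 0'>/dev/null;  python3 -m creep '-0.1 0 0 -40 0;-0.1 0 0 -40 0;-0.2 0 0 -40 0;-0.3 0 0 0 0;-0.3 0 0 0 0';  python3 -m creep '-0.4 -10 -30 -10 0;-0.4 -10 -30 -10 0;-0.4 -10 -30 -10 0;-0.4 -10 -30 0 0;-0.4 0 -20 0 0'>/dev/null;  python3 -m creep '-0.4 0 0 0 0;-0.4 0 0 0 0;-0.4 0 0 0 0'; python3 - <<'E'
from h import *
c=cam("wrist");im=optics.grab_frame("wrist");cv2.imwrite("pics/w9.png",im)
for k in['dial_grip','pointer','mark_violet','pull_cap']: print(k,pts(k,'wrist',Z[k]))
ct=cam("top");t=optics.grab_frame("top");cv2.imwrite("pics/top4.png",t)
for k in['mini_'+q for q in COL]: print(k,pts(k,'top',.006,3))
for k in['dial_grip','pointer','mark_violet','pull_cap']: print(k,pts(k,'top',Z[k]))
E
```

```text
time_s: 35.45
ee_pos: [0.6415, -0.0797, 0.2364]
tool_rot: [[0.076, 0.997, 0.003], [0.997, -0.076, 0.0], [0.001, 0.003, -1.0]]
force: [0.2, -0.2, -0.9]
opening: 0.0555
time_s: 36.25
ee_pos: [0.4993, -0.1085, 0.2646]
tool_rot: [[0.075, 0.997, -0.0], [0.997, -0.075, -0.001], [-0.001, -0.0, -1.0]]
force: [-0.0, -0.2, 0.3]
opening: 0.0598
dial_grip [(0.81, [313, 296], [0.4716, -0.2185])]
pointer [(0.63, [314, 296], [0.469, -0.2376])]
mark_violet [(0.5, [300, 341], [0.5124, -0.2255])]
pull_cap []
mini_red [(0.92, [151, 254], [0.6671, 0.2255]), (0.43, [159, 313], [0.6467, 0.0704])]
mini_yellow [(0.95, [158, 284], [0.6503, 0.1481])]
mini_blue [(0.87, [156, 313], [0.6546, 0.0718]), (0.73, [291, 232], [0.3051, 0.2719])]
mini_green [(0.85, [160, 340], [0.6438, -0.0])]
mini_white [(0.69, [161, 370], [0.6422, -0.0786]), (0.45, [156, 284], [0.6547, 0.1473])]
dial_grip []
pointer []
mark_violet []
pull_cap [(0.45, [217, 474], [0.4788, -0.3181])]
```

View pics/top4.png

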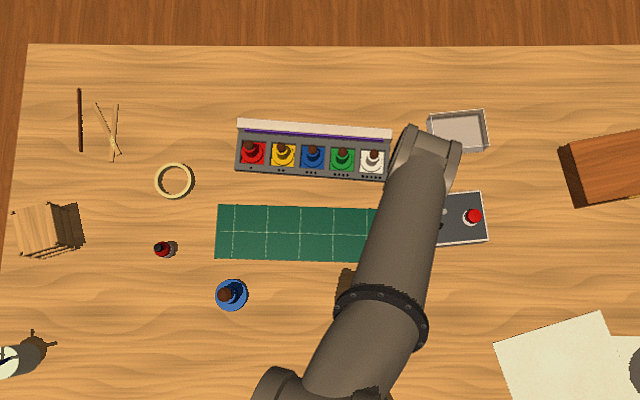

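View pics/w9.png

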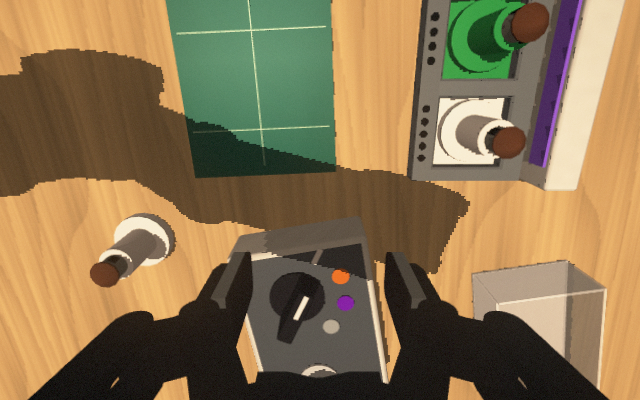

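All five stand in the deck. Now the dial: the marks run clockwise from off, orange (422,206), violet (434,205), grey (444,211), so violet is the 1.3 rad detent. The arm goes above the dial.

```bash
python3 -m creep '-0.4 -36 -6 0 0;-0.4 -36 -6 0 0;-0.4 -36 -6 0 0;-0.4 0 0 0 0.13;-0.4 0 0 0 0.13' >/dev/null;  python3 -m creep '-0.4 0 0 0 0.13;-0.4 0 0 0 0;-0.4 0 0 0 0;-0.4 0 0 0 0'; python3 - <<'E'
from h import *
c=cam("wrist");im=optics.grab_frame("wrist");cv2.imwrite("pics/w10.png",im)
for k in['dial_grip','pointer','mark_violet','mark_orange','mark_grey','pull_cap']: print(k,pts(k,'wrist',Z.get(k,.0565)))
print([ (st[4],ground(c,ce[::-1],.085).round(4).tolist()) for st,ce in zip(*cv2.connectedComponentsWithStats(mask(im,'red'))[2:]) if 300<st[4]<20000])
E
```

```text
time_s: 37.9
ee_pos: [0.4723, -0.2151, 0.2649]
tool_rot: [[0.447, 0.895, 0.0], [0.895, -0.447, 0.0], [0.0, -0.0, -1.0]]
force: [-0.0, 0.2, -0.2]
opening: 0.0596
dial_grip [(0.96, [194, 319], [0.4726, -0.2177])]
pointer [(0.66, [202, 348], [0.4883, -0.2419])]
mark_violet [(0.54, [172, 367], [0.5132, -0.2254])]
mark_orange [(0.6, [146, 354], [0.5126, -0.2011])]
mark_grey [(0.73, [205, 368], [0.5018, -0.2527]), (0.65, [146, 350], [0.5098, -0.2001])]
pull_cap [(0.77, [287, 386], [0.486, -0.3148])]
[(np.int32(746), [0.4777, -0.3157])]
```

View pics/w10.png

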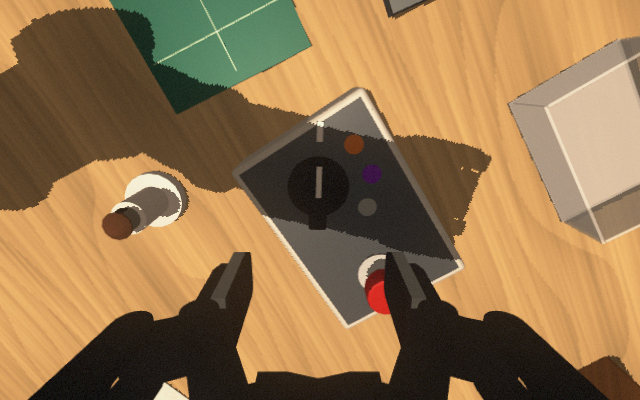

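```bash
python3 -m creep '-0.4 -2.5 0.5 30 0;-0.4 0 0 35 0;-0.4 0 0 35 0;-0.4 0 0 20 0;-0.4 0 0 8 0';python3 -m creep '-0.4 0 0 0 0;1 0 0 0 0;1 0 0 0 0;1 0 0 0 0;1 0 0 0 0'; python3 -m creep '1 0 0 0 0;1 0 0 0 0;1 0 0 0 0'
```

```text
time_s: 38.75
ee_pos: [0.4706, -0.2173, 0.135]
tool_rot: [[0.449, 0.893, -0.003], [0.893, -0.449, 0.001], [-0.001, -0.003, -1.0]]
force: [0.7, 0.2, 0.3]
opening: 0.0595
time_s: 39.25
ee_pos: [0.4713, -0.2175, 0.1378]
tool_rot: [[0.45, 0.893, 0.0], [0.893, -0.45, 0.001], [0.001, -0.001, -1.0]]
force: [-3.7, 2.3, 9.1]
opening: 0.0129
time_s: 39.55
ee_pos: [0.4713, -0.2175, 0.1379]
tool_rot: [[0.45, 0.893, 0.0], [0.893, -0.45, 0.001], [0.001, -0.0, -1.0]]
force: [-4.7, 1.5, 9.2]
opening: 0.0134
```

```bash
python3 -m creep '1 0 0 -3 0.1;1 0 0 0 0.13;1 0 0 0 0.13;1 0 0 0 0.13;1 0 0 0 0.13';python3 -m creep '1 0 0 0 0.13;1 0 0 0 0.13;1 0 0 0 0.13;1 0 0 0 0.13;1 0 0 0 0.13'; python3 -m creep '1 0 0 0 0.03;1 0 0 0 0;1 0 0 0 0'; python3 -c "
from h import *
s=ctrl.read_state();print(s['joint_positions'],s['wrist_torque'])"
```

```text
time_s: 40.05
ee_pos: [0.4712, -0.2171, 0.1383]
tool_rot: [[0.887, 0.462, -0.002], [0.462, -0.887, -0.001], [-0.002, 0.001, -1.0]]
force: [6.3, -4.5, -28.6]
opening: 0.0131
time_s: 40.55
ee_pos: [0.4713, -0.2171, 0.1383]
tool_rot: [[0.986, -0.169, -0.002], [-0.169, -0.986, -0.001], [-0.001, 0.002, -1.0]]
force: [4.4, -5.5, -27.4]
opening: 0.0128
time_s: 40.85
ee_pos: [0.4713, -0.217, 0.1383]
tool_rot: [[0.981, -0.193, -0.002], [-0.193, -0.981, -0.001], [-0.001, 0.002, -1.0]]
force: [3.7, -4.4, -25.6]
opening: 0.0133
[-0.4404413   0.72856967  1.03872575  2.10389322 -0.8807265   0.83593827
 -0.62018555] [-1.05030838 -1.03991651 -0.18157364]
```

```bash
python3 -m creep '-0.4 0 0 3 0;-0.4 0 0 0 0;-0.4 0 0 0 0;-0.4 0 0 0 0;-0.4 0 0 -20 0';python3 -m creep '-0.4 0 0 -35 0;-0.4 0 0 -35 0;-0.4 0 0 -35 0;-0.4 0 0 0 0;-0.4 0 0 0 0'; python3 - <<'E'
from h import *
c=cam("wrist");im=optics.grab_frame("wrist");cv2.imwrite("pics/w11.png",im)
for k in['dial_grip','pointer','mark_violet','pull_cap']: print(k,pts(k,'wrist',Z.get(k,.0565)))
ct=cam("top");t=optics.grab_frame("top")
print(pts('pull_cap','top',.085))
m=mask(im,'red');n,l,st,ce=cv2.connectedComponentsWithStats(m)
print([ (st[j],ground(c,ce[j][::-1],.09).round(4).tolist()) for j in range(1,n) if st[j,4]>300])
E
```

```text
time_s: 41.35
ee_pos: [0.4708, -0.2171, 0.156]
tool_rot: [[0.981, -0.194, -0.003], [-0.194, -0.981, 0.001], [-0.003, -0.001, -1.0]]
force: [0.4, -0.6, 0.1]
opening: 0.0594
time_s: 41.85
ee_pos: [0.4719, -0.2177, 0.2625]
tool_rot: [[0.981, -0.194, 0.002], [-0.194, -0.981, 0.0], [0.002, -0.001, -1.0]]
force: [-0.5, 0.1, -0.9]
opening: 0.0596
dial_grip [(0.82, [199, 318], [0.4673, -0.2179])]
pointer [(0.56, [141, 287], [0.5114, -0.2014]), (0.38, [152, 450], [0.4774, -0.3275])]
mark_violet [(0.76, [127, 317], [0.5177, -0.2271])]
pull_cap [(0.6, [153, 448], [0.4844, -0.3167])]
[]
[(array([ 423,  130,   54,   49, 2001], dtype=int32), [0.4856, -0.3168])]
```

View pics/w11.png

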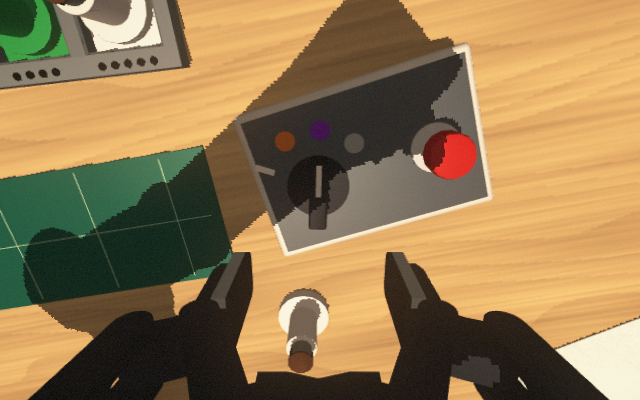

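The pointer at (319,182) lines up with violet at (319,130). On to the switch cap at (450,155).

```bash
python3 -m creep '-0.4 15 35 0 0;-0.4 10 35 0 0;-0.4 6 25 0 0;-0.4 0 0 0 0;-0.4 0 0 0 0' >/dev/null;python3 -m creep '-0.4 0 0 0 0;-0.4 0 0 0 0'; python3 - <<'E'
from h import *
c=cam("wrist");im=optics.grab_frame("wrist");cv2.imwrite("pics/w12.png",im)
print(pts('pull_cap','wrist',.085))
m=mask(im,'red');n,l,st,ce=cv2.connectedComponentsWithStats(m)
def cost(q):
    nn=np.zeros((400,640),np.uint8);H=cv2.convexHull(np.r_[circ(c,*q,.075,.017),circ(c,*q,.095,.017)].astype(np.float32)).astype(np.int32)
    cv2.fillConvexPoly(nn,H,1); return 1-(m&nn).sum()/(m|nn).sum()
r=minimize(cost,[.4835,-.3167],method='Nelder-Mead',options=dict(initial_simplex=[[.4835,-.3167],[.49,-.3167],[.4835,-.31]]));print(r.x,1-r.fun,shift(r.x,.139))
E
```

```text
time_s: 42.9
ee_pos: [0.4839, -0.3156, 0.2615]
tool_rot: [[0.981, -0.192, -0.0], [-0.192, -0.981, 0.001], [-0.001, -0.001, -1.0]]
force: [0.6, -0.2, 0.8]
opening: 0.06
[(0.78, [194, 319], [0.4847, -0.3175])]
[ 0.483427   -0.31836846] 0.8530465949820788 [  0.    2.6 122.7]
```

```bash
python3 -m creep '-0.4 0 1.5 30 0;-0.4 0 0 35 0;-0.4 0 0 35 0;-0.4 0 0 18 0;-0.4 0 0 4 0';python3 -m creep '-0.4 0 0 0 0;1 0 0 0 0;1 0 0 0 0;1 0 0 0 0;1 0 0 0 0' 80; python3 -m creep '1 0 0 0 0;1 0 0 0 0;1 0 0 0 0'
```

```text
time_s: 43.5
ee_pos: [0.4828, -0.3174, 0.1383]
tool_rot: [[0.981, -0.193, -0.003], [-0.193, -0.981, 0.002], [-0.003, -0.001, -1.0]]
force: [-0.5, -0.2, 0.2]
opening: 0.0599
time_s: 44.0
ee_pos: [0.4845, -0.317, 0.1417]
tool_rot: [[0.981, -0.193, 0.003], [-0.193, -0.981, 0.004], [0.002, -0.004, -1.0]]
force: [-0.6, 8.2, 10.8]
opening: 0.0318
time_s: 44.3
ee_pos: [0.4845, -0.317, 0.1417]
tool_rot: [[0.981, -0.193, 0.003], [-0.193, -0.981, 0.004], [0.002, -0.004, -1.0]]
force: [-0.7, 8.9, 11.5]
opening: 0.0318
```

```bash
python3 -m creep '1 0 0 -5 0;1 0 0 -5 0;1 0 0 -5 0;1 0 0 -5 0;1 0 0 -3 0'; python3 -m creep '1 0 0 0 0;1 0 0 0 0;1 0 0 0 0'
```

```text
time_s: 44.8
ee_pos: [0.4845, -0.317, 0.164]
tool_rot: [[0.981, -0.192, 0.002], [-0.192, -0.981, 0.003], [0.001, -0.003, -1.0]]
force: [2.5, 6.8, -1.0]
opening: 0.0314
time_s: 45.1
ee_pos: [0.4845, -0.317, 0.1639]
tool_rot: [[0.981, -0.193, 0.002], [-0.193, -0.981, 0.003], [0.001, -0.003, -1.0]]
force: [0.6, 6.6, 3.2]
opening: 0.0318
```

```bash
python3 -m creep '-0.4 0 0 0 0;-0.4 0 0 0 0;-0.4 0 0 0 0;-0.4 0 0 0 0;-0.4 0 0 -20 0';python3 -m creep '-0.4 0 0 -35 0;-0.4 0 0 -35 0;-0.4 0 0 0 0;-0.4 0 0 0 0;-0.4 0 0 0 0'; python3 - <<'E'
from h import *
c=cam("wrist");im=optics.grab_frame("wrist");cv2.imwrite("pics/w13.png",im)
print(pts('pull_cap','wrist',.107))
m=mask(im,'red')
def fit(z):
  def cost(q):
    nn=np.zeros((400,640),np.uint8);H=cv2.convexHull(np.r_[circ(c,*q,z-.01,.017),circ(c,*q,z+.01,.017)].astype(np.float32)).astype(np.int32)
    cv2.fillConvexPoly(nn,H,1); return 1-(m&nn).sum()/(m|nn).sum()
  r=minimize(cost,[.484,-.3167],method='Nelder-Mead',options=dict(initial_simplex=[[.4835,-.3167],[.49,-.3167],[.4835,-.31]]));return r.x.round(4),round(1-r.fun,3)
for z in(.085,.096,.107): print(z,fit(z))
optics.grab_frame("scene");print(models.spot_point('pull_cap','scene')[:1],[pix(cam("scene"),[.484,-.317,z]).round() for z in(.085,.107)])
for k in['dial_grip','pointer','mark_violet']: print(k,pts(k,'wrist',Z[k]))
E
```

```text
time_s: 45.6
ee_pos: [0.4823, -0.3177, 0.1814]
tool_rot: [[0.981, -0.194, -0.003], [-0.194, -0.981, 0.002], [-0.004, -0.001, -1.0]]
force: [-0.1, -0.5, 0.5]
opening: 0.06
time_s: 46.1
ee_pos: [0.4829, -0.318, 0.252]
tool_rot: [[0.981, -0.194, -0.001], [-0.194, -0.981, 0.001], [-0.001, -0.001, -1.0]]
force: [-0.2, 0.6, -0.9]
opening: 0.0598
[(0.91, [208, 319], [0.4842, -0.32])]
0.085 (array([ 0.4764, -0.3163]), np.float64(0.964))
0.096 (array([ 0.4802, -0.3168]), np.float64(0.949))
0.107 (array([ 0.4854, -0.3183]), np.float64(0.851))
[{'pixel': [269.9, 174.1], 'confidence': 0.81}] [array([277., 178.]), array([269., 176.])]
dial_grip [(0.75, [235, 192], [0.4717, -0.2188])]
pointer []
mark_violet [(0.81, [172, 196], [0.5146, -0.2272])]
```

View pics/w13.png

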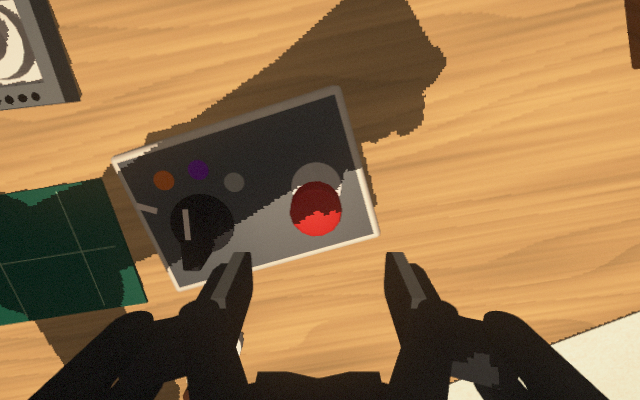

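The cap is out (scene row 270 matches the predicted 269 out, 277 in). The dial is still on violet. Wait, with the fingers shut above the cap.

```bash
W(){ tail -5 | head -1; }
(python3 -m creep '1 1.5 0 0 0;1 0 0 0 0;1 0 0 0 0;1 0 0 0 0;1 0 0 0 0'
python3 -m creep '1 0 0 0 0;1 0 0 0 0;1 0 0 0 0;1 0 0 0 0;1 0 0 0 0'
python3 -m creep '1 0 0 0 0;1 0 0 0 0;1 0 0 0 0;1 0 0 0 0;1 0 0 0 0'
python3 -m creep '1 0 0 0 0;1 0 0 0 0;1 0 0 0 0;1 0 0 0 0;1 0 0 0 0'
python3 -m creep '1 0 0 0 0;1 0 0 0 0;1 0 0 0 0;1 0 0 0 0;1 0 0 0 0'
python3 -m creep '1 0 0 0 0;1 0 0 0 0;1 0 0 0 0;1 0 0 0 0;1 0 0 0 0'
python3 -m creep '1 0 0 0 0;1 0 0 0 0;1 0 0 0 0;1 0 0 0 0;1 0 0 0 0'
python3 -m creep '1 0 0 0 0;1 0 0 0 0;1 0 0 0 0;1 0 0 0 0;1 0 0 0 0'
python3 -m creep '1 0 0 0 0;1 0 0 0 0;1 0 0 0 0;1 0 0 0 0;1 0 0 0 0'
python3 -m creep '1 0 0 0 0;1 0 0 0 0;1 0 0 0 0;1 0 0 0 0;1 0 0 0 0'
python3 -m creep '1 0 0 0 0;1 0 0 0 0;1 0 0 0 0;1 0 0 0 0;1 0 0 0 0'
python3 -m creep '1 0 0 0 0;1 0 0 0 0;1 0 0 0 0;1 0 0 0 0;1 0 0 0 0'
python3 -m creep '1 0 0 0 0;1 0 0 0 0;1 0 0 0 0;1 0 0 0 0;1 0 0 0 0'
python3 -m creep '1 0 0 0 0;1 0 0 0 0;1 0 0 0 0;1 0 0 0 0;1 0 0 0 0'
python3 -m creep '1 0 0 0 0;1 0 0 0 0;1 0 0 0 0;1 0 0 0 0;1 0 0 0 0'
python3 -m creep '1 0 0 0 0;1 0 0 0 0;1 0 0 0 0;1 0 0 0 0;1 0 0 0 0'
python3 -m creep '1 0 0 0 0;1 0 0 0 0;1 0 0 0 0;1 0 0 0 0;1 0 0 0 0'
python3 -m creep '1 0 0 0 0;1 0 0 0 0;1 0 0 0 0;1 0 0 0 0;1 0 0 0 0'
python3 -m creep '1 0 0 0 0;1 0 0 0 0;1 0 0 0 0;1 0 0 0 0;1 0 0 0 0'
python3 -m creep '1 0 0 0 0;1 0 0 0 0;1 0 0 0 0;1 0 0 0 0;1 0 0 0 0'
python3 -m creep '1 0 0 0 0;1 0 0 0 0;1 0 0 0 0;1 0 0 0 0;1 0 0 0 0') | W
python3 -m creep '1 0 0 30 0;1 0 0 20 0;1 0 0 7 0;1 0 0 0 0;1 0 0 0 0'
```

```text
time_s: 56.95
time_s: 57.45
ee_pos: [0.485, -0.3192, 0.1967]
tool_rot: [[0.981, -0.194, 0.001], [-0.194, -0.981, -0.001], [0.001, 0.001, -1.0]]
force: [0.5, -0.5, -0.2]
opening: 0.0006
```

```bash
python3 -m creep '1 0 0 4 0;1 0 0 4 0;1 0 0 0 0'; python3 -m creep '1 0 0 5 0;1 0 0 5 0;1 0 0 5 0;1 0 0 5 0;1 0 0 0 0';python3 -m creep '1 0 0 2 0;1 0 0 1 0;1 0 0 0 0;1 0 0 0 0'
```

```text
time_s: 57.75
ee_pos: [0.4852, -0.319, 0.1882]
tool_rot: [[0.981, -0.194, 0.001], [-0.194, -0.981, -0.001], [0.001, 0.001, -1.0]]
force: [1.1, -1.0, 2.0]
opening: 0.0001
time_s: 58.25
ee_pos: [0.4846, -0.3187, 0.1678]
tool_rot: [[0.981, -0.194, -0.0], [-0.194, -0.981, 0.001], [-0.0, -0.001, -1.0]]
force: [-1.0, 0.4, 3.1]
opening: 0.0001
time_s: 58.65
ee_pos: [0.4847, -0.3191, 0.1674]
tool_rot: [[0.981, -0.195, 0.002], [-0.195, -0.981, 0.002], [0.001, -0.002, -1.0]]
force: [-6.0, 8.5, 30.2]
opening: 0.0002
```

```bash
python3 -m creep '1 0 0 -30 0;1 0 0 -40 0;-0.4 -11 -33 -20 0;-0.4 -11 -33 0 0;-0.4 -11 -31 0 0'>/dev/null; python3 -m creep '-0.4 0 0 0 0;-0.4 0 0 0 0;-0.4 0 0 0 0;-0.4 0 0 0 0'; python3 - <<'E'
from h import *
c=cam("wrist");im=optics.grab_frame("wrist")
for k in['dial_grip','pointer','mark_violet']: print(k,pts(k,'wrist',Z[k]))
p=models.spot_point('pull_cap','wrist')[:1];print(p,[pix(c,[.4845,-.318,z]).round() for z in(.085,.107)])
optics.grab_frame("scene");print(models.spot_point('pull_cap','scene')[:1])
print(shift((.4713,-.2174),.1365))
E
```

```text
time_s: 59.55
ee_pos: [0.471, -0.2183, 0.2549]
tool_rot: [[0.981, -0.196, 0.0], [-0.196, -0.981, -0.001], [0.0, 0.001, -1.0]]
force: [0.5, -0.7, 0.7]
opening: 0.0596
dial_grip [(0.71, [6, 110], [0.619, -0.1171]), (0.59, [196, 316], [0.4717, -0.2185])]
pointer []
mark_violet [(0.68, [130, 315], [0.5166, -0.2259])]
[{'pixel': [152.5, 451.1], 'confidence': 0.62}] [array([154., 451.]), array([161., 464.])]
[{'pixel': [276.6, 179.7], 'confidence': 0.84}]
[ 2.000e-01 -1.000e-01  1.184e+02]
```

Switch is home (cap pixel matches z = 85 mm in both views). Grip the dial and turn it back.

```bash
python3 -m creep '-0.4 0 0 30 0;-0.4 0 0 35 0;-0.4 0 0 35 0;-0.4 0 0 14 0;-0.4 0 0 4 0'>/dev/null;python3 -m creep '-0.4 0 0 0 0;1 0 0 0 0;1 0 0 0 0;1 0 0 0 0;1 0 0 0 0' 40; python3 -m creep '1 0 0 0 0;1 0 0 0 -0.1;1 0 0 0 -0.13;1 0 0 0 -0.13;1 0 0 0 -0.13';python3 -m creep '1 0 0 0 -0.13;1 0 0 0 -0.13;1 0 0 0 -0.13;1 0 0 0 -0.13;1 0 0 0 -0.13';python3 -m creep '1 0 0 0 -0.13;1 0 0 0 -0.03;1 0 0 0 0;1 0 0 0 0'
```

```text
time_s: 60.9
ee_pos: [0.4716, -0.2174, 0.1378]
tool_rot: [[0.981, -0.194, 0.001], [-0.194, -0.981, -0.0], [0.002, 0.0, -1.0]]
force: [-0.4, -0.3, 5.1]
opening: 0.0131
time_s: 61.4
ee_pos: [0.4716, -0.2172, 0.1378]
tool_rot: [[0.955, 0.296, 0.001], [0.296, -0.955, 0.0], [0.001, 0.0, -1.0]]
force: [-1.5, 2.1, 6.1]
opening: 0.0131
time_s: 61.9
ee_pos: [0.4715, -0.217, 0.1377]
tool_rot: [[0.582, 0.813, 0.001], [0.813, -0.582, 0.001], [0.001, 0.0, -1.0]]
force: [-1.4, 3.3, 6.5]
opening: 0.0134
time_s: 62.3
ee_pos: [0.4714, -0.217, 0.1377]
tool_rot: [[0.45, 0.893, 0.001], [0.893, -0.45, 0.001], [0.001, 0.0, -1.0]]
force: [-1.9, 2.7, 9.5]
opening: 0.0135
```

```bash
python3 -m creep '-0.4 0 0 0 0;-0.4 0 0 0 0;-0.4 0 0 0 0;-0.4 0 0 -20 0;-0.4 0 0 -40 0'>/dev/null;python3 -m creep '-0.4 0 0 -40 0;-0.4 0 0 -40 0;-0.4 -36 18 0 0;-0.4 -36 18 0 0;-0.4 -36 18 0 0'>/dev/null;python3 -m creep '-0.4 -36 18 0 0;-0.4 -36 18 0 0;-0.4 0 0 0 0;-0.4 0 0 0 0;-0.4 0 0 0 0'; python3 - <<'E'
from h import *
t=optics.grab_frame("top");ct=cam("top")
P=[(.6635,.2293),(.657,.1515),(.6515,.074),(.6457,-.0037),(.6398,-.0815)]
for k,p in zip(COL,P): print(k,p,pts('mini_'+k,'top',.006,2))
for k in['dial_grip','pointer','mark_violet','pull_cap','tub','tape','paint']: print(k,pts(k,'top',Z[k],1))
s=optics.grab_frame("scene")
for k in COL: print(k,pts('mini_'+k,'scene',.006,2))
cv2.imwrite("pics/fin.png",np.hstack([cv2.resize(t[100:260,225:500],None,fx=1.45,fy=2.0)[:, :400],cv2.resize(s[180:340,140:460],(400,320))]))
E
```

```text
time_s: 63.8
ee_pos: [0.471, -0.4173, 0.2764]
tool_rot: [[0.449, 0.894, -0.0], [0.894, -0.449, 0.001], [0.001, -0.001, -1.0]]
force: [-0.2, 0.4, 0.4]
opening: 0.0596
red (0.6635, 0.2293) [(0.58, [154, 254], [0.6597, 0.2271])]
yellow (0.657, 0.1515) [(0.83, [158, 286], [0.6503, 0.1415])]
blue (0.6515, 0.074) [(0.82, [297, 232], [0.2914, 0.2701]), (0.57, [158, 315], [0.6489, 0.0657])]
green (0.6457, -0.0037) [(0.81, [161, 340], [0.6411, 0.0003]), (0.32, [156, 309], [0.6537, 0.0821])]
white (0.6398, -0.0815) [(0.65, [163, 372], [0.6363, -0.0829])]
dial_grip [(0.81, [222, 433], [0.467, -0.2205])]
pointer [(0.74, [216, 414], [0.4871, -0.1798])]
mark_violet [(0.37, [205, 432], [0.5141, -0.2238])]
pull_cap [(0.63, [248, 164], [0.404, 0.4214])]
tub [(0.81, [136, 450], [0.7134, -0.2947])]
tape [(0.91, [184, 174], [0.579, 0.4328])]
paint [(0.55, [248, 164], [0.4136, 0.4473])]
red [(0.69, [224, 408], [0.6591, 0.2324]), (0.53, [255, 366], [0.6554, 0.0647])]
yellow [(0.9, [236, 389], [0.653, 0.1593]), (0.74, [237, 386], [0.6506, 0.1508])]
blue [(0.61, [166, 326], [0.3096, 0.2749]), (0.38, [239, 389], [0.6605, 0.1495])]
green [(0.97, [267, 345], [0.6477, -0.001])]
white [(0.96, [282, 319], [0.638, -0.0767]), (0.95, [233, 207], [0.3271, -0.1709])]
```

View pics/fin.png

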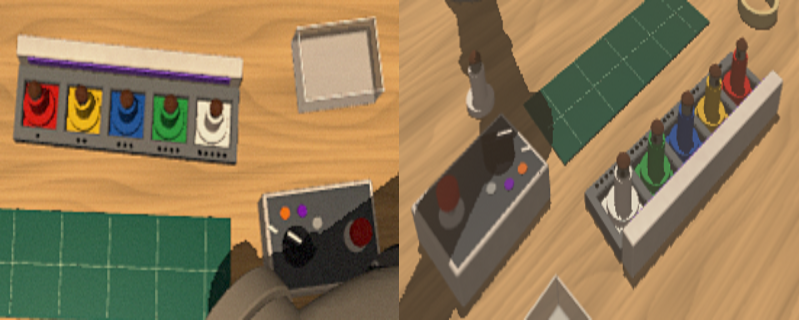

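All five stand in their pockets (left half: 40, 84, 126, 170 and 213 at row 110). The dial points at the white line at (270,230) and the switch is in. Handing in.

```bash
python3 -c "
from bench import ctrl
print(ctrl.sign_off(), ctrl.read_state()['time_s'])"
```

```text
the job is handed in; nothing more can be done
the job is handed in; nothing more can be done
```

The job is done and handed in at about 64 s. All five miniatures were present, and I loaded them in dot order: red, yellow, blue, green, white.

I turned the dial to violet, which is the 1.3 rad detent. I pulled the switch out, left it out for about 12 s, pushed it home and turned the dial back to off.

**Last checks**
- **Miniatures:** top and scene pictures show all five upright in their own pockets.
- **Switch and dial:** the pointer is on the white line. The cap showed at its "in" height in the wrist and scene views, and the push had bottomed at about 30 N.
- **Bystanders:** the tub and paint bottle stayed put within measurement noise. The tape's last reading was about 18 mm from its first one, but nothing touched it and it looks unmoved in the pictures.

**Disagreements and limits**
- The last network readings for yellow were up to about 12 mm off and for blue about 9 mm in the top view, with low-confidence mix-ups for blue in the scene view. The closer wrist fits had put both within about 2 mm of their pocket centres. I trusted those and the picture.
- The wrist fits for green and white failed in shadow. For these two I went by the seating height, the contact force and the pictures.
- The final network reading for the cap was a false hit on the paint bottle, so I ignored it.
- I viewed 16 pictures, two over the budget.
- I saw no knocked miniature and no grip slip.

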